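# Hang fixed blood-smear slides to dry

### The job

The blood smears in the screw-top pot have finished fixing. Push the drip tray in under the hooks of the drying stand, unscrew the pot's lid all the way and lay it flat on the table, then hang every slide carrier by its handle on a hook of its own, keeping the carriers upright. When the pot is empty, cover it again by setting the lid squarely back over its mouth (it need not be screwed down), and leave the tray under the hanging carriers and the bottles and box standing round the work where they are.

Things in the scene. Friction and masses are not known exactly. Their poses are not given: they have to be found in the camera images.
- pot: fixed clear round slide pot, 103 mm in diameter, on a grey foot 132 mm in diameter; origin: centre of its underside, z up. A white collar 121 mm in diameter at 36 to 44 mm carries the closed lid; above it a coarse right-hand outside thread, 113 mm over all, from 42 to 69 mm high
- pot_mouth (a point): centre of the pot's open mouth, 78 mm above the table; mouth 96 mm in diameter outside (bevelled), 87 mm inside
- pot_floor (a point): centre of the pot's inner floor, 8 mm above the table. Three wells side by side along the pot's x axis (x = -27, 0, +27 mm), with ribs up to 44 mm, hold the carriers upright with 1.5 to 3 mm of play; each carrier's x axis lies along the pot's x. Their handle tops stand 121 mm above the table, 43 mm above the mouth
- lid: loose dark blue lid, an upside-down cup 123 mm in diameter and 85 mm high, 0.15 to 0.23 kg, with a knob on top; origin: centre of its lower edge, z up. Screwed down at the start, origin 44 mm above the table. Turns easily; counter-clockwise from above unscrews it, 8 mm rise a turn with 1 mm of play; free after 1.85 turns (11.6 rad). Lift it 85 mm above its closed height to clear the handles in the pot
- lid_knob (a point): grip point on the axis of the lid's white fluted round knob, 107 mm above the lid's origin; the knob is 45 mm in diameter and reaches from 85 to 115 mm above the origin; a red line on its top shows its turning
- lid_opening (a point): centre of the lid's lower opening (at its origin), 106 mm clear between the six thread lugs inside; so it has 1.5 mm of sideways play on the pot's neck (the bevel guides it on). Set back without screwing it rests on the thread, origin 50 to 68 mm above the table, and may lean a few degrees
- carrier_0: steel slide carrier with three upright glass slides, 0.09 kg; origin: centre of its underside, z up, x across its thickness. Body 22 mm (x) by 34 mm (y) by 79 mm high, under a rigid stirrup handle in the y-z plane: two sides 8 mm (x) by 4 mm, 34 mm over the outside, 26 mm inside, and a top bar 5 mm high; total height 113 mm. Stands in a well of the pot, or is absent (None)
- carrier_1: steel slide carrier with three upright glass slides, 0.09 kg; origin: centre of its underside, z up, x across its thickness. Body 22 mm (x) by 34 mm (y) by 79 mm high, under a rigid stirrup handle in the y-z plane: two sides 8 mm (x) by 4 mm, 34 mm over the outside, 26 mm inside, and a top bar 5 mm high; total height 113 mm. Stands in a well of the pot, or is absent (None)
- carrier_2: steel slide carrier with three upright glass slides, 0.09 kg; origin: centre of its underside, z up, x across its thickness. Body 22 mm (x) by 34 mm (y) by 79 mm high, under a rigid stirrup handle in the y-z plane: two sides 8 mm (x) by 4 mm, 34 mm over the outside, 26 mm inside, and a top bar 5 mm high; total height 113 mm. Stands in a well of the pot, or is absent (None)
- carrier_0_loop (a point): middle of the underside of the top bar of carrier_0's handle, 108 mm above its origin (the opening below it is 29 mm high); this rests on the hook when hung
- carrier_1_loop (a point): middle of the underside of the top bar of carrier_1's handle, 108 mm above its origin (the opening below it is 29 mm high); this rests on the hook when hung
- carrier_2_loop (a point): middle of the underside of the top bar of carrier_2's handle, 108 mm above its origin (the opening below it is 29 mm high); this rests on the hook when hung
- stand: fixed drying stand; origin: centre of the underside of its base bar (24 by 250 by 8 mm); x points away from its hooks, y along the bar. Posts 10 mm thick at y = -113 and 113 mm carry a cross bar 10 mm thick at 140 mm height. Three round hooks 6 mm thick run level from the bar towards -x to x = -46 mm, then turn up to red tips (8 mm thick) at x = -52 mm, top 158 mm above the table
- hook_0 (a point): point on top of hook 0's level part, x = -28 mm, y = -74 mm, 143 mm up in the stand's frame (axes as the stand's): middle of where a handle's top bar should rest. A hung carrier's underside is 35 mm above the table
- hook_1 (a point): point on top of hook 1's level part, x = -28 mm, y = 0 mm, 143 mm up in the stand's frame (axes as the stand's): middle of where a handle's top bar should rest. A hung carrier's underside is 35 mm above the table
- hook_2 (a point): point on top of hook 2's level part, x = -28 mm, y = 74 mm, 143 mm up in the stand's frame (axes as the stand's): middle of where a handle's top bar should rest. A hung carrier's underside is 35 mm above the table
- tray_spot (a point): point on the table where the drip tray's origin belongs, 51 mm in front of the stand's origin (x = -51 mm, y = 0 in the stand's frame, axes as the stand's)
- drip_tray: loose grey drip tray, 74 mm (x) by 210 mm (y), 14 mm high, 0.2 to 0.33 kg; origin: centre of its underside, x away from its grip tab. Starts on the table in front of the stand, tab towards the robot; slides easily. The table top reaches from x = 0.346 to 0.646 m and from y = -0.2 to 0.57 m
- tray_tab (a point): point in the tray's upright grip tab, 30 mm above the table, 72 mm from the tray's origin towards -x, at the end of a flat tongue 5 mm thick; the tab is 10 mm thick (x), 44 mm wide (y), 38 mm high from the table
- wash_buffer: bystander: white bottle with a blue cap, 53 mm by 122 mm high, origin at its foot; leave it alone
- stain_bottle: bystander: brown bottle with a red cap, 55 mm by 115 mm high, origin at its foot; leave it alone
- tissue_box: bystander: flat white and green carton, 58 by 85 by 12 mm, origin under its centre; leave it alone

How it is judged (in metres and radians):
On the way, in this order (a step that is already met when the one before it is completed fails the run):
1. the drip tray is under the hooks and the lid, unscrewed, lies flat on the table clear of the pot (either first) (x of drip_tray in the frame of tray_spot between -0.014 and 0.014 m and y of drip_tray in the frame of tray_spot between -0.02 and 0.02 m and angle between the x axis of drip_tray and the x axis of stand, either way round below 0.14 rad and height (world z) of drip_tray below 0.006 m and contact force between the fingers and drip_tray below 0.3 N and height (world z) of lid below 0.008 m and angle between lid's own z axis and vertical below 0.06 rad and horizontal distance between lid and pot above 0.13 m and contact force between the fingers and lid below 0.3 N and linear speed of lid below 0.02 m/s), for 0.2 s.
2. every carrier hangs by its handle on a hook of its own (((x of carrier_0_loop in the frame of hook_0 between -0.02 and 0.022 m and y of carrier_0_loop in the frame of hook_0 between -0.014 and 0.014 m and z of carrier_0_loop in the frame of hook_0 between -0.006 and 0.006 m) or (x of carrier_0_loop in the frame of hook_1 between -0.02 and 0.022 m and y of carrier_0_loop in the frame of hook_1 between -0.014 and 0.014 m and z of carrier_0_loop in the frame of hook_1 between -0.006 and 0.006 m) or (x of carrier_0_loop in the frame of hook_2 between -0.02 and 0.022 m and y of carrier_0_loop in the frame of hook_2 between -0.014 and 0.014 m and z of carrier_0_loop in the frame of hook_2 between -0.006 and 0.006 m)) and angle between each of carrier_0, carrier_1, carrier_2's own z axis and vertical below 0.2 rad and linear speed of each of carrier_0, carrier_1, carrier_2 below 0.05 m/s and contact force between the fingers and carrier_0 below 0.3 N and ((x of carrier_1_loop in the frame of hook_0 between -0.02 and 0.022 m and y of carrier_1_loop in the frame of hook_0 between -0.014 and 0.014 m and z of carrier_1_loop in the frame of hook_0 between -0.006 and 0.006 m) or (x of carrier_1_loop in the frame of hook_1 between -0.02 and 0.022 m and y of carrier_1_loop in the frame of hook_1 between -0.014 and 0.014 m and z of carrier_1_loop in the frame of hook_1 between -0.006 and 0.006 m) or (x of carrier_1_loop in the frame of hook_2 between -0.02 and 0.022 m and y of carrier_1_loop in the frame of hook_2 between -0.014 and 0.014 m and z of carrier_1_loop in the frame of hook_2 between -0.006 and 0.006 m)) and contact force between the fingers and carrier_1 below 0.3 N and ((x of carrier_2_loop in the frame of hook_0 between -0.02 and 0.022 m and y of carrier_2_loop in the frame of hook_0 between -0.014 and 0.014 m and z of carrier_2_loop in the frame of hook_0 between -0.006 and 0.006 m) or (x of carrier_2_loop in the frame of hook_1 between -0.02 and 0.022 m and y of carrier_2_loop in the frame of hook_1 between -0.014 and 0.014 m and z of carrier_2_loop in the frame of hook_1 between -0.006 and 0.006 m) or (x of carrier_2_loop in the frame of hook_2 between -0.02 and 0.022 m and y of carrier_2_loop in the frame of hook_2 between -0.014 and 0.014 m and z of carrier_2_loop in the frame of hook_2 between -0.006 and 0.006 m)) and contact force between the fingers and carrier_2 below 0.3 N and horizontal distance between carrier_0 and carrier_1 above 0.05 m and horizontal distance between each of carrier_0, carrier_1 and carrier_2 above 0.05 m), for 0.3 s.
3. the lid is set back over the pot's mouth (horizontal distance between lid and pot below 0.007 m and z of lid in the frame of pot between 0.04 and 0.072 m and angle between lid's own z axis and vertical below 0.14 rad and contact force between the fingers and lid below 0.3 N and linear speed of lid below 0.02 m/s), for 0.3 s.
At the end, for the whole second after the job is handed in: Tray within 14 (x), 20 (y) mm and 0.14 rad of tray_spot; each carrier still on its own hook, within 0.2 rad of upright, handle bar within 6 mm of the hook top, 14 mm sideways, 20 mm along; lid on the pot: axis within 7 mm, lower edge 40-72 mm above the pot's underside, lean under 0.14 rad (all of step 2 and all of step 3 and x of drip_tray in the frame of tray_spot between -0.014 and 0.014 m and y of drip_tray in the frame of tray_spot between -0.02 and 0.02 m and angle between the x axis of drip_tray and the x axis of stand, either way round below 0.14 rad and height (world z) of drip_tray below 0.006 m and contact force between the fingers and drip_tray below 0.3 N); the robot touches nothing.
It fails at once if a slide carrier is tipped over (more than 45 degrees) (angle between any of carrier_0, carrier_1, carrier_2's own z axis and vertical above 0.785 rad).
It fails at once if a bystander is knocked more than 3 cm away or over (distance of any of wash_buffer, stain_bottle, tissue_box from where it was at the start of the episode above 0.03 m or angle between any of wash_buffer, stain_bottle, tissue_box's own z axis and vertical above 0.6 rad).
Of carrier_0, carrier_1, carrier_2 only 2 to 3 are there at a start; the rules pass over those that are not, and their reading is None.
At some moment in a run one of drip_tray, lid may be knocked a few centimetres aside while the robot is not near it.
Once in a run the grip may slacken for a moment while it holds something.
It also fails if it takes over 210 s, if anything falls off the work surface, if the arm or the gripper's body presses on something with over 40 N, if the wrist force passes 120 N, or if a joint passes its speed limit or range.

### The arm

A 7-joint arm with a two-finger parallel gripper is mounted at the origin on a cart in front of the work surface, level with it; the furniture and walls round the work are solid. World frame = base frame: x ahead of the robot, y to its left, z up, the work surface at z = 0. Lengths are in m, angles in degrees, forces in N, time in s.
With the tool pointing down it reaches from about 0.425 to 0.95 m from the base axis. Payload 4.7 kg.
Tool frame: the origin (TCP) lies at the very end of the fingers, on their centre line; the grasp point (between the pads) lies 19 mm behind it; z points along the fingers, y is the line along which they close (so a half turn about z gives the same grasp; the last joint's range is limited). The gripper opens to 85 mm and grips with 20 to 120 N. Pads are 22 mm wide; open, the fingers measure 114 mm over their backs; the gripper's body (76 mm by 85 mm) begins 54 mm behind the grasp point. The pads swing forward as they close: fully open they stand 13 mm farther back than shut.
Start: joints at [-75.797, 26.849, -2.785, 87.806, 1.381, 65.374, -4.715], TCP at [0.184, 0.649, 0.231] pointing down, gripper open.
Joint ranges: [-148.3, 148.3], [-19.14, 114.17], [-79.39, 73.82], [5.75, 140.21], [-59.74, 239.74], [12.07, 113.84], [-152.46, 152.46]. Speed limits (degrees/s): [147.25, 147.25, 180, 180, 180, 180, 180].

### API

Orientations are given as [roll, pitch, yaw] about the fixed x, y, z axes, in that order (R = Rz(yaw) Ry(pitch) Rx(roll)).
In Python, from workcell import bot gives the robot as it stands.
- The arm moves only by the tool arm_command, never from a script. Its arguments are lists of equal length, an entry for each row: "claw": the opening, from -1 (shut) to 1 (fully open); "xyz": the shift along the tool's x, y, z each as a share of 0.12 m, from -1 to 1, a list of three; "turn": the turn about the tool's z as a share of 0.15 rad, from -1 to 1. In form: {"claw": [claw, ...], "xyz": [[x, y, z], ...], "turn": [turn, ...]}. A call has exactly 5 rows; each row shifts and turns the commanded pose from where the row before left it, along the tool's axes as they then stand; what a row does not reach is not made up. A row lasts 1/8 s, in which the tool goes at most 62.5 mm and 10.7 degrees, less where a joint would pass 70% of its speed; a pose out of reach is approached as far as the arm can. A call with a number of a shift or a turn outside -1 to 1 is refused whole. A call with a gripper value outside its range is refused whole. The fingers move at their own pace and stop on an object; "force" is the grip in N (left out, the last holds). Time passes only in rows, so rows that do not move let the fingers close, or fill a call up. It gives the time, the measured TCP pose, the force, the opening and the grip force at its end, in the units of the state.
- bot.state(): the state, without advancing time (a new reading comes with each control period).
- bot.capture(name): name is "scene" or "top" or "wrist"; returns the picture (420x560x3 uint8, red, green, blue); there is no depth.
- bot.camera_params(name): a dict with "camera_matrix" (3x3 intrinsics, pixels), "R" (3x3) and "t" (3): a world point X has camera coordinates R X + t. Camera axes: x right, y down, z forward; pixel columns grow to the right and rows downward; lengths in m; the calibration is good to about 2 mm. The wrist camera is an equidistant fisheye: a pixel r from the principal point sees the ray r / f radians off the axis. A picture is of the moment at which its call begins: read the wrist's pose just before it. camera_params takes no time and is no camera call; for the wrist camera it gives the pose at the moment of the call.
- bot.job_done(): hands the job in; it is judged then, once.
The state is a dict: "clock": time; "joint_positions": joint angles; "joint_vel": joint speeds; "effort": joint torques, N m; "tcp_pos": TCP position; "ee_rot": TCP orientation; "wrist_force": force on the tool from outside, world axes, zero at the start; "wrist_torque": the same for the moment, N m; "width": finger opening in m; "finger_force": force on a finger pad.
Only numpy, scipy, OpenCV 4.12 (cv2) and the standard library are available. Lean on these libraries where they do the work, as an engineer would, in place of code of your own. Each camera call takes 0.05 s, during which the arm holds its last target. There are 200 camera calls.

## Working session

There is one attempt and no reset: what is moved stays moved. The work goes in short steps, Python scripts to look and compute and a tool call to move; the robot and the scene stay as the last step left them, time stands still between calls to the robot, and variables do not carry over. Pictures are saved under pics/ and viewed, at most 14 in all, crops included, and the job is handed in when it is done.

Besides the shell and the picture viewer there is one more tool, called after ">>>" as name(argument=value, ...), one argument or row to a line, values as JSON. arm_command: Moves the arm, as the interface text tells. Its arguments: {"type":"object","properties":{"claw":{"type":"array"},"xyz":{"type":"array"},"turn":{"type":"array"},"force":{"type":"number"}},"required":["claw","xyz","turn"]}

```bash
ls; mkdir -p pics; python3 - <<'E'
from workcell import bot
import cv2
s=bot.state();print(s)
for n in("scene","top"):
    cv2.imwrite(f"pics/{n}0.png",bot.capture(n)[:,:,::-1]);print(n,bot.camera_params(n))
E
```

```text
pics
{'clock': 0.0, 'joint_positions': array([-75.79532117,  26.89882412,  -2.78650584,  87.87591329,
         1.37988377,  65.37371557,  -4.71775787]), 'joint_vel': array([ 0.06259525,  0.06894702, -0.01678859,  0.06309207,  0.18269162,
        0.16772756,  0.02329514]), 'effort': array([-2.69182992e-04, -5.10303032e+01, -4.68320015e-02, -2.37708771e+01,
        1.07518749e-02,  7.45928613e-03, -1.14971780e-05]), 'tcp_pos': array([0.18427511, 0.6487377 , 0.23022749]), 'ee_rot': array([-1.79885083e+02,  2.39514996e-03,  1.64140597e+02]), 'wrist_force': array([0.49846097, 0.56253438, 0.23652691]), 'wrist_torque': array([ 0.05832904, -0.02170028, -0.02206817]), 'finger_force': 0.0, 'width': 0.08529652402624839}
scene {'camera_matrix': array([[432.21048822,   0.        , 283.3664137 ],
       [  0.        , 432.21048822, 203.73811678],
       [  0.        ,   0.        ,   1.        ]]), 'R': array([[ 0.89374143, -0.44846913, -0.01008398],
       [-0.30224047, -0.58541091, -0.75229301],
       [ 0.33147692,  0.67540322, -0.6587515 ]]), 't': array([-0.39382998,  0.29385888,  0.76274125])}
top {'camera_matrix': array([[436.20932696,   0.        , 272.11223803],
       [  0.        , 436.20932696, 204.2963938 ],
       [  0.        ,   0.        ,   1.        ]]), 'R': array([[-0.00400963, -0.99981628, -0.01874385],
       [-0.99857965,  0.0049991 , -0.05304427],
       [ 0.05312822,  0.01850454, -0.99841623]]), 't': array([0.13107046, 0.4881295 , 1.1829398 ])}
```

View pics/scene0.png

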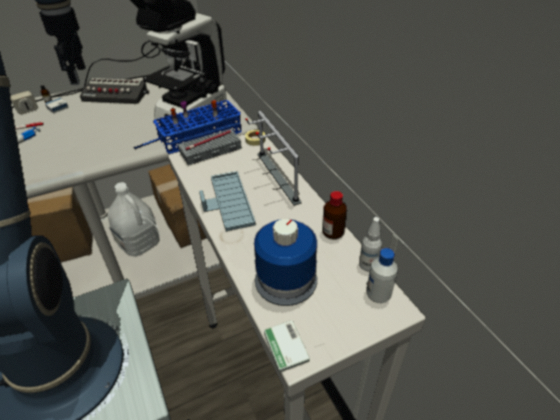

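View pics/top0.png

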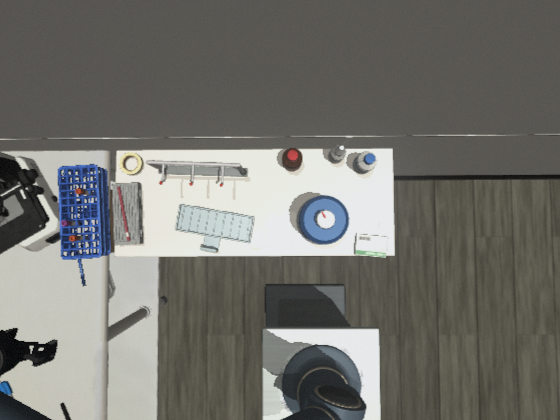

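```bash
cat > h.py <<'E'
import numpy as np,cv2
from workcell import bot
def ray(n,u,v,cp=None):
    c=cp or bot.camera_params(n);K=c["camera_matrix"];x=np.array([(u-K[0,2])/K[0,0],(v-K[1,2])/K[1,1],1.])
    if n=="wrist":
        r=np.hypot(*x[:2]);x=np.array([x[0]/r*np.sin(r),x[1]/r*np.sin(r),np.cos(r)]) if r>1e-9 else x
    return -c["R"].T@c["t"],c["R"].T@x
def at(n,u,v,z,cp=None):
    o,d=ray(n,u,v,cp);return (o+d*(z-o[2])/d[2])[:2].round(4)
def px(n,X,cp=None):
    c=cp or bot.camera_params(n);K=c["camera_matrix"];p=c["R"]@np.array(X,float)+c["t"]
    q=p[:2]/p[2]
    if n=="wrist":
        r=np.hypot(*p[:2]);q=p[:2]/max(r,1e-9)*np.arctan2(r,p[2])
    return (K[0,0]*q+K[:2,2]).round(1)
E
python3 - <<'E'
import cv2
a=cv2.imread("pics/top0.png")[140:265,110:400]
cv2.imwrite("pics/top0c.png",cv2.resize(a,None,fx=2.75,fy=2.75,interpolation=cv2.INTER_CUBIC))
a=cv2.imread("pics/scene0.png")[90:380,140:430]
cv2.imwrite("pics/scene0c.png",cv2.resize(a,None,fx=2.05,fy=2.05,interpolation=cv2.INTER_CUBIC))
E
```

```text
(no output)
```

View pics/top0c.png

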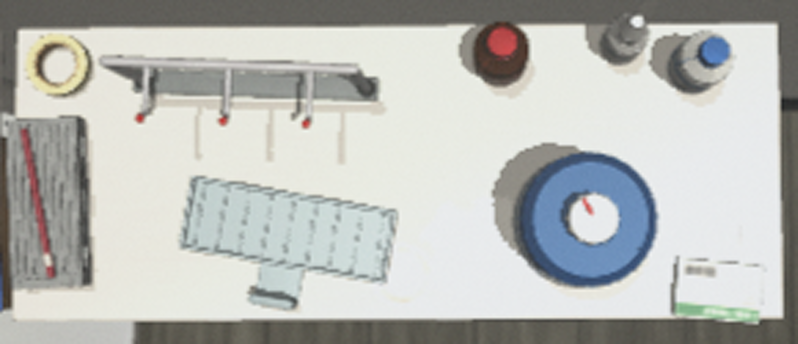

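```bash
python3 - <<'E'
from h import *
f=lambda u,v,z:at("top",u/2.75+110,v/2.75+140,z)
t=np.array([f(140,118,.156),f(223,121,.156),f(305,124,.156)]);print("tips",t)
c=f(100,60,.145),f(360,69,.145);print("bar",c)
d=(t[0]-t[2]);th=np.arctan2(-d[0],d[1]);print("stand yaw deg",np.degrees(th), np.degrees(np.arctan2(-(c[0]-c[1])[0],(c[0]-c[1])[1])))
ex=np.array([np.cos(th),np.sin(th)]);ey=np.array([-ex[1],ex[0]])
o=t.mean(0)+.052*ex;print("stand",o,"spot",o-.051*ex)
for i,y in enumerate((-.074,0,.074)):print("hook",i,o-.028*ex+y*ey)
T=np.array([f(195,177,.014),f(397,210,.014),f(387,283,.014),f(181,248,.014)]);print("tray",T,T.mean(0))
e=T[0]-T[1]+T[3]-T[2];print("yaw tray",np.degrees(np.arctan2(-e[0],e[1])), "tab",f(274,298,.038))
print("lens",np.linalg.norm(T[0]-T[1]),np.linalg.norm(T[0]-T[3]))
print("knob",f(594,217,.159),"lid",f(587,218,.12), "boxcorners",[f(*p,.012) for p in((678,258),(766,262),(761,322),(673,315))])
print("bottles",f(502,41,.115),f(715,50,.122),f(632,22,.1))
a,b=f(582,196,.159),f(592,214,.159);print("redline",a,b)
print(f(594,217,.159),bot.camera_params("wrist"))
E
```

```text
tips [[0.5347 0.3971]
 [0.5316 0.3232]
 [0.5285 0.2505]]
bar (array([0.5884, 0.4367]), array([0.5787, 0.2028]))
stand yaw deg -2.4217071520362965 -2.3747361352630967
stand [0.58355356 0.32140278] spot [0.53259911 0.32355775]
hook 0 [0.55245176 0.24865199]
hook 1 [0.55557857 0.3225859 ]
hook 2 [0.55870537 0.39651981]
tray [[0.4898 0.3802]
 [0.4558 0.1777]
 [0.3833 0.1878]
 [0.4188 0.3938]] [0.436925 0.284875]
yaw tray -9.655542711754359 tab [0.3699 0.2965]
lens 0.20533448322188846 0.07229080162786965
knob [ 0.4452 -0.0031] lid [ 0.4451 -0.0009] boxcorners [array([ 0.407 , -0.1013]), array([ 0.4027, -0.1881]), array([ 0.3435, -0.1821]), array([ 0.3507, -0.0955])]
bottles [0.608  0.0749] [ 0.5972 -0.1184] [ 0.6275 -0.0465]
redline [0.4636 0.0071] [ 0.4478 -0.0014]
[ 0.4452 -0.0031] {'camera_matrix': array([[325.1922621 ,   0.        , 281.52901697],
       [  0.        , 325.1922621 , 212.41584557],
       [  0.        ,   0.        ,   1.        ]]), 'R': array([[ 0.27256485,  0.96213515, -0.00208724],
       [ 0.91807511, -0.25943281,  0.29972105],
       [ 0.28783066, -0.08360967, -0.9540246 ]]), 't': array([-0.67440493, -0.03910839,  0.38097281])}
```

View pics/scene0c.png

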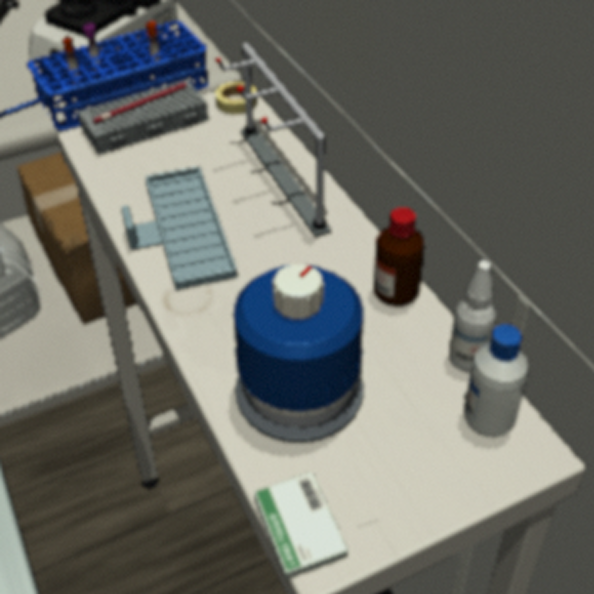

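```bash
cat >> h.py <<'E'
def go(x,y,z,yaw,n=1):
    "turn first (total share), then shift (total shares, tool axes after the turn)"
    s=bot.state();p=s["tcp_pos"];w=s["ee_rot"][2]
    dy=(yaw-w+180)%360-180
    a=np.radians(yaw);X=np.array([np.cos(a),np.sin(a)]);Y=np.array([np.sin(a),-np.cos(a)])
    d=np.array([x,y])-p[:2]
    print("t",round(float(s["clock"]),2),"pos",p.round(4),"rot",s["ee_rot"].round(2),"w",round(float(s["width"]),4),"f",round(float(s["finger_force"]),1),"wf",s["wrist_force"].round(1))
    print("turn",round(-np.radians(dy)/.15,2),"xyz",np.round([d@X/.12,d@Y/.12,(p[2]-z)/.12],3),"j7",s["joint_positions"].round(0))
E
python3 -c "
from h import *
go(.367,.297,.12,170.35)"
```

```text
t 0.1 pos [0.1843 0.6488 0.2304] rot [-179.9     0.    164.14] w 0.0856 f 0.0 wf [0.1 0.2 1.2]
turn -0.72 xyz [-1.992 -2.635  0.92 ] j7 [-76.  27.  -3.  88.   1.  65.  -5.]
```

>>> arm_command(
  claw=[1,1,1,1,1],
  xyz=[
    [0,0,0],
    [-0.22,-0.3,0.02],
    [-0.22,-0.3,0.02],
    [-0.22,-0.3,0.02],
    [-0.22,-0.3,0.02],
  ],
  turn=[-0.72,0,0,0,0],
)

```text
clock: 0.72
tcp_pos: [0.2648, 0.488, 0.2212]
ee_rot: [-180.0, -0.0, 170.3]
wrist_force: [0.9, -0.1, 0.3]
width: 0.0854
finger_force: 0.0
```

>>> arm_command(
  claw=[1,1,1,1,1],
  xyz=[
    [-0.22,-0.3,0.1],
    [-0.22,-0.3,0.1],
    [-0.22,-0.3,0.1],
    [-0.22,-0.3,0.1],
    [-0.232,-0.235,0.1],
  ],
  turn=[0,0,0,0,0],
)

```text
clock: 1.35
tcp_pos: [0.3671, 0.2956, 0.1612]
ee_rot: [-180.0, -0.0, 170.3]
wrist_force: [0.7, -0.3, -0.1]
width: 0.0856
finger_force: 0.0
```

```bash
python3 - <<'E'
from h import *
go(.367,.297,.012,170.35)
cp=bot.camera_params("wrist");im=bot.capture("wrist");cv2.imwrite("pics/w1.png",im[:,:,::-1])
for X in [(.3659,.297,.038),(.4369,.2849,.014)]: print(px("wrist",X,cp))
E
```

```text
t 1.35 pos [0.3671 0.2956 0.1612] rot [-1.7997e+02 -2.0000e-02  1.7031e+02] w 0.0856 f 0.0 wf [ 0.7 -0.3 -0.1]
turn -0.0 xyz [0.003 0.011 1.243] j7 [-47.  13.   3. 119.  -1.  48.  37.]
[282.4 203.6]
[282.3 266.6]
```

View pics/w1.png

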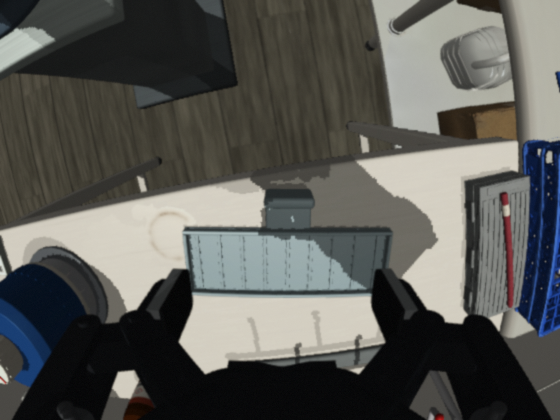

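```bash
python3 - <<'E'
from h import *
f=lambda u,v,z:at("wrist",u,v,z)
print("tab top",f(290,193,.038),f(265,194,.038),f(314,194,.038))
T=np.array([f(185,229,.014),f(390,229,.014),f(391,291,.014),f(190,291,.014)]);print(T,T.mean(0))
e=T[1]-T[0]+T[2]-T[3];print(np.degrees(np.arctan2(-e[0],e[1])),np.linalg.norm(T[1]-T[0]),np.linalg.norm(T[0]-T[3]))
E
```

```text
tab top [0.3599 0.2988] [0.3571 0.2779] [0.3642 0.3186]
[[0.3833 0.1912]
 [0.4182 0.3894]
 [0.4903 0.3876]
 [0.4523 0.1761]] [0.436025 0.286075]
-10.089334074825542 0.20124922360098688 0.07063292433419419
```

>>> arm_command(
  claw=[1,1,1,1,1],
  xyz=[
    [0.03,0.02,0.2],
    [0,0,0.3],
    [0,0,0.3],
    [0,0,0.3],
    [0,0,0.143],
  ],
  turn=[0.03,0,0,0,0],
)

```text
clock: 2.02
tcp_pos: [0.3627, 0.2997, 0.0106]
ee_rot: [-179.8, -0.1, 170.1]
wrist_force: [-0.5, 0.1, 0.9]
width: 0.0853
finger_force: 0.0
```

>>> arm_command(
  claw=[-0.2,-0.2,-0.2,-0.2,-0.2],
  xyz=[
    [0,0,0],
    [0,0,0],
    [0,0,0],
    [0,0,0],
    [0,0,0],
  ],
  turn=[0,0,0,0,0],
  force=50,
)

```text
clock: 2.65
tcp_pos: [0.3644, 0.3013, 0.0137]
ee_rot: [179.9, 0.1, 170.1]
wrist_force: [-0.9, -0.6, 6.3]
width: 0.043
finger_force: 51.5
```

```bash
python3 -c "
from h import *
go(.4606,.3266,.012,177.6)"
```

```text
t 2.65 pos [0.3644 0.3013 0.0137] rot [1.7987e+02 7.0000e-02 1.7008e+02] w 0.043 f 51.5 wf [-0.9 -0.6  6.3]
turn -0.88 xyz [-0.792  0.244  0.014] j7 [-46.  27.   2. 125.  -2.  28.  37.]
```

>>> arm_command(
  claw=[-0.2,-0.2,-0.2,-0.2,-0.2],
  xyz=[
    [0,0,-0.01],
    [-0.08,0.025,0],
    [-0.08,0.025,0],
    [-0.08,0.025,0],
    [-0.08,0.025,0],
  ],
  turn=[-0.22,-0.22,-0.22,-0.22,0],
)

```text
clock: 3.28
tcp_pos: [0.4028, 0.309, 0.0137]
ee_rot: [-180.0, -0.1, 177.7]
wrist_force: [-5.4, -1.3, 7.5]
width: 0.0426
finger_force: 51.8
```

>>> arm_command(
  claw=[-0.2,-0.2,-0.2,-0.2,-0.2],
  xyz=[
    [-0.1,0.03,0],
    [-0.1,0.03,0],
    [-0.1,0.03,0],
    [-0.1,0.03,0],
    [-0.07,0.024,0],
  ],
  turn=[0,0,0,0,0],
)

```text
clock: 3.9
tcp_pos: [0.4604, 0.3241, 0.0137]
ee_rot: [-180.0, -0.1, 177.6]
wrist_force: [-14.7, 1.9, 11.2]
width: 0.0426
finger_force: 52.3
```

```bash
python3 - <<'E'
from h import *
go(.4606,.3266,.012,177.6)
cp=bot.camera_params("wrist");im=bot.capture("wrist");cv2.imwrite("pics/w2.png",im[:,:,::-1])
t=bot.capture("top")[140:265,110:400,::-1]
a=cv2.resize(t,None,fx=2.75,fy=2.75,interpolation=cv2.INTER_CUBIC)[:340,:440]
cv2.imwrite("pics/t2.png",np.vstack([cv2.resize(im[150:420,60:500,::-1],(440,270)),a[:330]]))
E
```

```text
t 3.9 pos [0.4604 0.3241 0.0137] rot [-1.7999e+02 -8.0000e-02  1.7760e+02] w 0.0426 f 52.3 wf [-14.7   1.9  11.2]
turn 0.0 xyz [-0.001  0.021  0.014] j7 [-40.  33.   0. 113.  -0.  34.  48.]
```

View pics/t2.png

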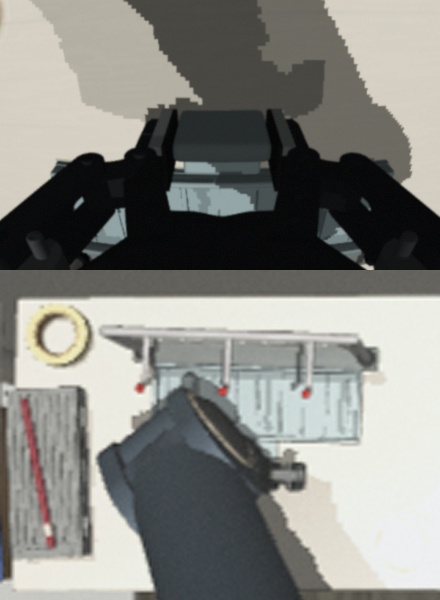

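>>> arm_command(
  claw=[0.4,0.4,0.4,0.4,0.4],
  xyz=[
    [0,0,0],
    [0,0,0],
    [0,0,-0.1],
    [0,0,-0.3],
    [0,0,-0.4],
  ],
  turn=[0,0,0,0,0],
)

```text
clock: 4.62
tcp_pos: [0.4599, 0.3234, 0.1107]
ee_rot: [-179.9, -0.1, 177.6]
wrist_force: [1.3, 0.9, 0.3]
width: 0.0597
finger_force: 0.0
```

>>> arm_command(
  claw=[1,1,1,1,1],
  xyz=[
    [0,0,-0.4],
    [0,0,-0.4],
    [0,0,-0.4],
    [0.011,-0.34,0],
    [0,-0.34,0],
  ],
  turn=[0,0,0,0,0],
)

```text
clock: 5.25
tcp_pos: [0.4557, 0.2417, 0.2554]
ee_rot: [179.9, 0.2, 177.7]
wrist_force: [0.7, -0.3, -0.8]
width: 0.0857
finger_force: 0.0
```

>>> arm_command(
  claw=[1,1,1,1,1],
  xyz=[
    [0,-0.4,0],
    [0,-0.4,0],
    [0,-0.4,0],
    [0,-0.4,0],
    [0,-0.44,0],
  ],
  turn=[0,0,0,0,0],
)

```text
clock: 5.88
tcp_pos: [0.4453, -0.0037, 0.2547]
ee_rot: [180.0, 0.1, 177.7]
wrist_force: [1.1, -0.6, 0.3]
width: 0.0853
finger_force: 0.0
```

```bash
python3 - <<'E'
from h import *
go(.445,-.002,.134,-35)
print(px("wrist",(.445,-.002,.159)))
im=bot.capture("wrist")
t=bot.capture("top")[140:265,110:400,::-1]
a=cv2.resize(t,None,fx=2.75,fy=2.75,interpolation=cv2.INTER_CUBIC)[:270,:400]
cv2.imwrite("pics/t3.png",np.hstack([im[::,130:430,::-1],cv2.copyMakeBorder(a,0,150,0,0,0)]))
E
```

```text
t 5.88 pos [ 0.4453 -0.0037  0.2547] rot [1.7996e+02 1.3000e-01 1.7768e+02] w 0.0853 f 0.0 wf [ 1.1 -0.6  0.3]
turn -17.14 xyz [-0.01  -0.01   1.006] j7 [-18.   3.  14. 116.  -1.  60.  84.]
[282.9 214.3]
```

View pics/t3.png

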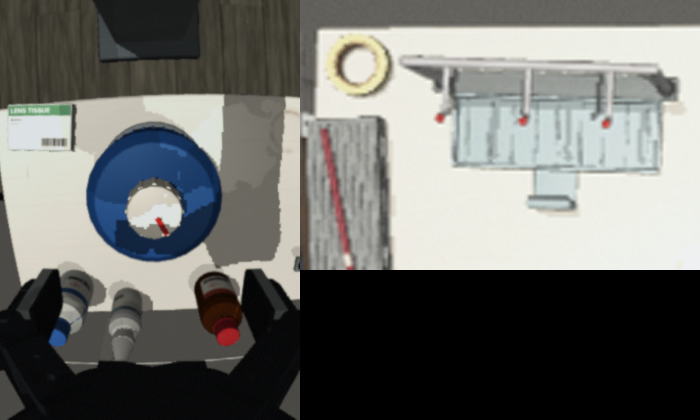

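```bash
python3 - <<'E'
from h import *
print(at("wrist",285,210,.159))
f=lambda u,v,z:at("top",u/2.75+110,v/2.75+140,z)
T=np.array([f(155,166,.014),f(360,172,.014)]);e=T[0]-T[1];print(T,np.linalg.norm(e),np.degrees(np.arctan2(-e[0],e[1])))
a=np.arctan2(-e[0],e[1]);print("tray",T.mean(0)+.037*np.array([np.cos(a),np.sin(a)]),"spot .5326 .3236")
E
```

```text
[ 0.4411 -0.005 ]
[[0.5011 0.4206]
 [0.494  0.2146]] 0.20612231805411071 -1.973976063689858
tray [0.53452804 0.31632551] spot .5326 .3236
```

>>> arm_command(
  claw=[1,1,1,1,1],
  xyz=[
    [0.02,0,0],
    [0,0,0],
    [0,0,0],
    [0,0,0],
    [0,0,0],
  ],
  turn=[1,1,1,1,1],
)

```text
clock: 6.6
tcp_pos: [0.4431, -0.0016, 0.2544]
ee_rot: [179.9, 0.0, 134.4]
wrist_force: [-0.8, 0.5, -0.2]
width: 0.0857
finger_force: 0.0
```

>>> arm_command(
  claw=[1,1,1,1,1],
  xyz=[
    [0,0,0],
    [0,0,0],
    [0,0,0],
    [0,0,0],
    [0,0,0],
  ],
  turn=[1,1,1,1,1],
)

```text
clock: 7.22
tcp_pos: [0.4431, -0.0016, 0.2544]
ee_rot: [179.9, -0.0, 91.4]
wrist_force: [-0.2, -0.0, 0.2]
width: 0.0853
finger_force: 0.0
```

>>> arm_command(
  claw=[1,1,1,1,1],
  xyz=[
    [0,0,0],
    [0,0,0],
    [0,0,0],
    [0,0,0],
    [0,0,0],
  ],
  turn=[1,1,1,1,1],
)

```text
clock: 7.85
tcp_pos: [0.4431, -0.0016, 0.2544]
ee_rot: [180.0, -0.1, 48.5]
wrist_force: [-0.4, 0.6, 0.0]
width: 0.0856
finger_force: 0.0
```

>>> arm_command(
  claw=[1,1,1,1,1],
  xyz=[
    [0,0,0],
    [0,0,0],
    [0,0,0],
    [0,0,0],
    [0,0,0],
  ],
  turn=[1,1,1,1,1],
)

```text
clock: 8.48
tcp_pos: [0.4431, -0.0016, 0.2544]
ee_rot: [-180.0, -0.1, 5.5]
wrist_force: [-0.0, 0.9, -0.4]
width: 0.0853
finger_force: 0.0
```

>>> arm_command(
  claw=[1,1,1,1,1],
  xyz=[
    [0,0,0],
    [0,0,0],
    [0,0,0],
    [0,0,0],
    [0,0,0],
  ],
  turn=[1,1,1,1,0.75],
)

```text
clock: 9.1
tcp_pos: [0.4431, -0.0016, 0.2544]
ee_rot: [-179.9, -0.0, -35.3]
wrist_force: [0.4, -0.7, -0.8]
width: 0.0855
finger_force: 0.0
```

```bash
python3 - <<'E'
from h import *
go(.443,-.0035,.134,-35)
c=bot.camera_params("wrist");im=bot.capture("wrist")
hsv=cv2.cvtColor(im,cv2.COLOR_RGB2HSV)
print(px("wrist",(.443,-.0035,.159),c))
m=((hsv[:,:,1]<60)&(hsv[:,:,2]>140)).astype(np.uint8)
n,l,s,ce=cv2.connectedComponentsWithStats(m)
for i in range(1,n):
    if s[i,4]>300: print(s[i],ce[i].round(1),at("wrist",*ce[i],.159,c))
cv2.imwrite("pics/w4.png",im[:,:,::-1])
E
```

```text
t 9.1 pos [ 0.4431 -0.0016  0.2544] rot [-1.7993e+02 -4.0000e-02 -3.5260e+01] w 0.0855 f 0.0 wf [ 0.4 -0.7 -0.8]
turn -0.03 xyz [0.008 0.013 1.003] j7 [ -26.    3.   22.  117.   -1.   60. -129.]
[283.8 212.2]
[    0     0   448   374 52223] [230.7 154.4] [0.5025 0.0027]
[262 183  44  27 608] [281.  195.1] [ 0.4553 -0.0096]
[ 426  275   61   48 1545] [459.1 301.6] [ 0.2689 -0.0913]
[352 334  33  20 337] [371.1 344.7] [0.2833 0.0046]
```

```bash
python3 - <<'E'
from h import *
c=bot.camera_params("wrist");im=cv2.imread("pics/w4.png");g=cv2.cvtColor(im,cv2.COLOR_BGR2GRAY)
h=cv2.HoughCircles(cv2.medianBlur(g,3),cv2.HOUGH_GRADIENT,1.5,10,param1=80,param2=18,minRadius=22,maxRadius=36)
for q in h[0][:6]:print(q,at("wrist",q[0],q[1],.159,c))
cv2.imwrite("pics/w4c.png",cv2.resize(im[100:320,180:400],None,fx=2.5,fy=2.5))
E
```

```text
[ 71.25 243.75  35.05] [0.5326 0.1763]
[ 57.75 242.25  35.05] [0.5433 0.19  ]
[ 84.75 227.25  35.05] [0.5344 0.1498]
[ 38.25 273.75  35.05] [0.5365 0.2453]
[ 39.75 261.75  35.05] [0.5438 0.2305]
[ 62.25 252.75  35.05] [0.5328 0.194 ]
```

View pics/w4c.png

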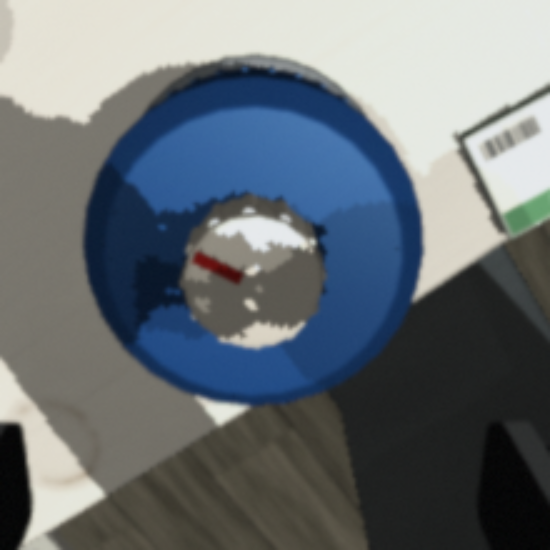

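>>> arm_command(
  claw=[1,1,1,1,1],
  xyz=[
    [0.007,0.004,0.2],
    [0,0,0.25],
    [0,0,0.25],
    [0,0,0.2],
    [0,0,0.1],
  ],
  turn=[0,0,0,0,0],
)

```text
clock: 9.78
tcp_pos: [0.4431, -0.0026, 0.1331]
ee_rot: [180.0, 0.0, -35.0]
wrist_force: [0.3, 0.1, 0.1]
width: 0.0854
finger_force: 0.0
```

>>> arm_command(
  claw=[-0.2,-0.2,-0.2,-0.2,-0.2],
  xyz=[
    [0,0,0],
    [0,0,0],
    [0,0,0],
    [0,0,0],
    [0,0,0],
  ],
  turn=[0,0,0,0,0],
  force=50,
)

```text
clock: 10.4
tcp_pos: [0.4448, -0.0024, 0.135]
ee_rot: [-179.8, -0.1, -35.1]
wrist_force: [-0.1, 2.4, 6.5]
width: 0.0424
finger_force: 51.0
```

>>> arm_command(
  claw=[-0.2,-0.2,-0.2,-0.2,-0.2],
  xyz=[
    [0,0,0],
    [0,0,-0.0016],
    [0,0,-0.0016],
    [0,0,-0.0016],
    [0,0,-0.0016],
  ],
  turn=[-0.3,-1,-1,-1,-1],
)

```text
clock: 11.02
tcp_pos: [0.4443, -0.0027, 0.1351]
ee_rot: [-179.9, -0.1, 2.1]
wrist_force: [0.7, 2.2, 1.8]
width: 0.0426
finger_force: 50.4
```

```bash
python3 - <<'E'
from h import *
go(.443,-.0035,.134,-35);print(bot.state()["wrist_torque"])
E
```

```text
t 11.03 pos [ 0.4443 -0.0027  0.1351] rot [-1.7995e+02 -1.4000e-01  2.1000e+00] w 0.0426 f 50.4 wf [0.7 2.2 1.8]
turn 4.32 xyz [-0.005  0.012  0.009] j7 [-18.  12.  15. 125.  -5.  43. -88.]
[ 0.43357043 -0.30171896 -0.25631643]
```

>>> arm_command(
  claw=[-0.2,-0.2,-0.2,-0.2,-0.2],
  xyz=[
    [0,0,-0.0016],
    [0,0,-0.0016],
    [0,0,-0.0016],
    [0,0,-0.0016],
    [0,0,-0.0016],
  ],
  turn=[-1,-1,-1,-1,-1],
)

```text
clock: 11.65
tcp_pos: [0.4443, -0.0026, 0.136]
ee_rot: [179.9, -0.1, 45.1]
wrist_force: [0.5, 2.4, 1.9]
width: 0.0424
finger_force: 50.5
```

>>> arm_command(
  claw=[-0.2,-0.2,-0.2,-0.2,-0.2],
  xyz=[
    [0,0,-0.0016],
    [0,0,-0.0016],
    [0,0,-0.0016],
    [0,0,-0.0016],
    [0,0,-0.0016],
  ],
  turn=[-1,-1,-1,-1,-1],
)

```text
clock: 12.28
tcp_pos: [0.4443, -0.0026, 0.137]
ee_rot: [179.9, -0.1, 88.1]
wrist_force: [1.4, 2.7, 1.3]
width: 0.0425
finger_force: 50.6
```

>>> arm_command(
  claw=[-0.2,-0.2,-0.2,-0.2,-0.2],
  xyz=[
    [0,0,-0.0016],
    [0,0,-0.0016],
    [0,0,-0.0016],
    [0,0,-0.0016],
    [0,0,-0.0016],
  ],
  turn=[-1,-1,-1,-1,-1],
)

```text
clock: 12.9
tcp_pos: [0.4443, -0.0025, 0.1379]
ee_rot: [179.9, 0.0, 131.0]
wrist_force: [0.8, 2.0, 1.0]
width: 0.0427
finger_force: 50.6
```

>>> arm_command(
  claw=[-0.2,-0.2,-0.2,-0.2,-0.2],
  xyz=[
    [0,0,-0.0016],
    [0,0,-0.0016],
    [0,0,-0.0016],
    [0,0,-0.0016],
    [0,0,-0.0016],
  ],
  turn=[-1,-1,-1,-1,-1],
)

```text
clock: 13.52
tcp_pos: [0.4441, -0.0025, 0.1389]
ee_rot: [179.9, 0.1, 174.0]
wrist_force: [1.7, 0.8, 2.0]
width: 0.0425
finger_force: 50.6
```

>>> arm_command(
  claw=[-0.2,-0.2,-0.2,-0.2,-0.2],
  xyz=[
    [0,0,-0.0016],
    [0,0,-0.0016],
    [0,0,-0.0016],
    [0,0,-0.0016],
    [0,0,-0.0016],
  ],
  turn=[-1,-1,-1,-1,-1],
)

```text
clock: 14.15
tcp_pos: [0.4437, -0.0025, 0.1398]
ee_rot: [180.0, 0.1, -143.0]
wrist_force: [-0.2, 2.5, 1.9]
width: 0.0424
finger_force: 50.8
```

```bash
python3 - <<'E'
from h import *
go(.443,-.0035,.134,-35);print(bot.state()["wrist_torque"])
E
```

```text
t 14.15 pos [ 0.4437 -0.0025  0.1398] rot [ 1.7999e+02  7.0000e-02 -1.4303e+02] w 0.0424 f 50.8 wf [-0.2  2.5  1.9]
turn -12.57 xyz [0.    0.01  0.048] j7 [ 13.  13. -21. 123.   7.  45. 115.]
[ 0.59943812  0.16706067 -0.16817361]
```

>>> arm_command(
  claw=[0.6,0.6,0.6,0.6,0.6],
  xyz=[
    [0,0,0],
    [0,0,0],
    [0,0,0],
    [0,0,0],
    [0,0,0],
  ],
  turn=[0,0,1,1,1],
)

```text
clock: 14.78
tcp_pos: [0.4432, -0.0033, 0.1392]
ee_rot: [-180.0, -0.0, -169.4]
wrist_force: [-0.8, -0.3, 0.6]
width: 0.0683
finger_force: 0.0
```

>>> arm_command(
  claw=[0.6,0.6,0.6,0.6,0.6],
  xyz=[
    [0,0,0],
    [0,0,0],
    [0,0,0],
    [0,0,0],
    [0,0,0],
  ],
  turn=[1,1,1,1,1],
)

```text
clock: 15.4
tcp_pos: [0.4432, -0.0032, 0.1392]
ee_rot: [-180.0, -0.0, 147.6]
wrist_force: [0.6, 0.0, -0.2]
width: 0.0684
finger_force: 0.0
```

>>> arm_command(
  claw=[0.6,0.6,0.6,0.6,0.6],
  xyz=[
    [0,0,0],
    [0,0,0],
    [0,0,0],
    [0,0,0],
    [0,0,0],
  ],
  turn=[1,1,1,1,1],
)

```text
clock: 16.02
tcp_pos: [0.4432, -0.0032, 0.1392]
ee_rot: [-180.0, 0.0, 104.6]
wrist_force: [-0.4, 0.4, -0.0]
width: 0.0682
finger_force: 0.0
```

>>> arm_command(
  claw=[0.6,0.6,0.6,0.6,0.6],
  xyz=[
    [0,0,0],
    [0,0,0],
    [0,0,0],
    [0,0,0],
    [0,0,0],
  ],
  turn=[1,1,1,1,1],
)

```text
clock: 16.65
tcp_pos: [0.4432, -0.0032, 0.1392]
ee_rot: [-180.0, 0.0, 61.7]
wrist_force: [0.3, 0.5, -0.5]
width: 0.0683
finger_force: 0.0
```

>>> arm_command(
  claw=[0.6,0.6,0.6,0.6,0.6],
  xyz=[
    [0,0,0],
    [0,0,0],
    [0,0,0],
    [0,0,0],
    [0,0,0],
  ],
  turn=[1,1,1,1,1],
)

```text
clock: 17.27
tcp_pos: [0.4432, -0.0032, 0.1392]
ee_rot: [180.0, 0.0, 18.7]
wrist_force: [0.8, -0.2, -0.1]
width: 0.0682
finger_force: 0.0
```

>>> arm_command(
  claw=[0.6,0.6,0.6,0.6,0.6],
  xyz=[
    [0,0,0],
    [0,0,0],
    [0,0,0],
    [0,0,0],
    [0,0,0],
  ],
  turn=[1,1,1,1,1],
)

```text
clock: 17.9
tcp_pos: [0.4432, -0.0031, 0.1392]
ee_rot: [180.0, 0.0, -24.3]
wrist_force: [-0.0, -0.6, 0.5]
width: 0.0682
finger_force: 0.0
```

>>> arm_command(
  claw=[-0.2,-0.2,-0.2,-0.2,-0.2],
  xyz=[
    [0,0,0],
    [0,0,0],
    [0,0,0],
    [0,0,0],
    [0,0,0],
  ],
  turn=[0,0,0,0,0],
)

```text
clock: 18.52
tcp_pos: [0.4436, -0.0028, 0.1395]
ee_rot: [-180.0, -0.0, -23.9]
wrist_force: [-1.3, 1.6, 3.7]
width: 0.0429
finger_force: 50.4
```

>>> arm_command(
  claw=[-0.2,-0.2,-0.2,-0.2,-0.2],
  xyz=[
    [0,0,0],
    [0,0,-0.0016],
    [0,0,-0.0016],
    [0,0,-0.0016],
    [0,0,-0.0016],
  ],
  turn=[-1,-1,-1,-1,-1],
)

```text
clock: 19.15
tcp_pos: [0.4438, -0.0032, 0.1404]
ee_rot: [-180.0, -0.1, 19.2]
wrist_force: [-0.8, 0.2, 4.8]
width: 0.0425
finger_force: 50.4
```

```bash
python3 - <<'E'
from h import *
go(.443,-.0035,.134,-35);print(bot.state()["wrist_torque"])
E
```

```text
t 19.15 pos [ 0.4438 -0.0032  0.1404] rot [-1.800e+02 -6.000e-02  1.924e+01] w 0.0425 f 50.4 wf [-0.8  0.2  4.8]
turn 6.31 xyz [-0.004  0.006  0.053] j7 [-15.  12.  11. 124.  -3.  44. -72.]
[-0.10827434 -0.00187131 -0.27090158]
```

>>> arm_command(
  claw=[-0.2,-0.2,-0.2,-0.2,-0.2],
  xyz=[
    [0,0,-0.003],
    [0,0,-0.0018],
    [0,0,-0.0018],
    [0,0,-0.0018],
    [0,0,-0.0018],
  ],
  turn=[-1,-1,-1,-1,-1],
)

```text
clock: 19.77
tcp_pos: [0.4442, -0.0033, 0.1414]
ee_rot: [179.9, -0.1, 62.2]
wrist_force: [1.3, 0.9, 0.9]
width: 0.0425
finger_force: 50.4
```

>>> arm_command(
  claw=[-0.2,-0.2,-0.2,-0.2,-0.2],
  xyz=[
    [0,0,-0.0018],
    [0,0,-0.0018],
    [0,0,-0.0018],
    [0,0,-0.0018],
    [0,0,-0.0018],
  ],
  turn=[-1,-1,-1,-1,-1],
)

```text
clock: 20.4
tcp_pos: [0.4446, -0.0031, 0.1424]
ee_rot: [179.8, 0.0, 105.2]
wrist_force: [2.3, 1.5, -0.6]
width: 0.0427
finger_force: 50.7
```

>>> arm_command(
  claw=[-0.2,-0.2,-0.2,-0.2,-0.2],
  xyz=[
    [0,0,-0.0016],
    [0,0,-0.0016],
    [0,0,-0.0016],
    [0,0,-0.0016],
    [0,0,-0.0016],
  ],
  turn=[-1,-1,-1,-1,-1],
)

```text
clock: 21.02
tcp_pos: [0.4448, -0.0026, 0.1435]
ee_rot: [179.8, 0.1, 148.2]
wrist_force: [2.4, 2.1, -1.0]
width: 0.0426
finger_force: 50.8
```

>>> arm_command(
  claw=[-0.2,-0.2,-0.2,-0.2,-0.2],
  xyz=[
    [0,0,-0.0016],
    [0,0,-0.0016],
    [0,0,-0.0016],
    [0,0,-0.0016],
    [0,0,-0.0016],
  ],
  turn=[-1,-1,-1,-1,-1],
)

```text
clock: 21.65
tcp_pos: [0.4444, -0.0022, 0.1445]
ee_rot: [179.9, 0.1, -168.8]
wrist_force: [1.9, 0.7, 2.3]
width: 0.0427
finger_force: 50.9
```

>>> arm_command(
  claw=[-0.2,-0.2,-0.2,-0.2,-0.2],
  xyz=[
    [0,0,-0.0016],
    [0,0,-0.0016],
    [0,0,-0.0016],
    [0,0,-0.0016],
    [0,0,-0.0016],
  ],
  turn=[-1,-1,-1,-1,-1],
)

```text
clock: 22.28
tcp_pos: [0.4435, -0.0022, 0.1452]
ee_rot: [180.0, 0.1, -125.8]
wrist_force: [0.3, 2.8, 2.8]
width: 0.0422
finger_force: 51.1
```

>>> arm_command(
  claw=[0.6,0.6,0.6,0.6,0.6],
  xyz=[
    [0,0,0],
    [0,0,0],
    [0,0,0],
    [0,0,0],
    [0,0,0],
  ],
  turn=[0,0,1,1,1],
)

```text
clock: 22.9
tcp_pos: [0.4432, -0.0033, 0.145]
ee_rot: [-180.0, -0.0, -152.2]
wrist_force: [0.7, 0.2, -0.1]
width: 0.0682
finger_force: 0.0
```

>>> arm_command(
  claw=[0.6,0.6,0.6,0.6,0.6],
  xyz=[
    [0,0,0],
    [0,0,0],
    [0,0,0],
    [0,0,0],
    [0,0,0],
  ],
  turn=[1,1,1,1,1],
)

```text
clock: 23.52
tcp_pos: [0.4432, -0.0033, 0.145]
ee_rot: [-180.0, -0.0, 164.8]
wrist_force: [0.8, -0.1, -0.2]
width: 0.0681
finger_force: 0.0
```

>>> arm_command(
  claw=[0.6,0.6,0.6,0.6,0.6],
  xyz=[
    [0,0,0],
    [0,0,0],
    [0,0,0],
    [0,0,0],
    [0,0,0],
  ],
  turn=[1,1,1,1,1],
)

```text
clock: 24.15
tcp_pos: [0.4432, -0.0032, 0.1451]
ee_rot: [-180.0, 0.0, 121.8]
wrist_force: [0.2, 0.4, -0.3]
width: 0.0683
finger_force: 0.0
```

>>> arm_command(
  claw=[0.6,0.6,0.6,0.6,0.6],
  xyz=[
    [0,0,0],
    [0,0,0],
    [0,0,0],
    [0,0,0],
    [0,0,0],
  ],
  turn=[1,1,1,1,1],
)

```text
clock: 24.78
tcp_pos: [0.4432, -0.0033, 0.1451]
ee_rot: [-180.0, 0.0, 78.8]
wrist_force: [-0.4, -0.4, 0.9]
width: 0.0684
finger_force: 0.0
```

>>> arm_command(
  claw=[0.6,0.6,0.6,0.6,0.6],
  xyz=[
    [0,0,0],
    [0,0,0],
    [0,0,0],
    [0,0,0],
    [0,0,0],
  ],
  turn=[1,1,1,1,1],
)

```text
clock: 25.4
tcp_pos: [0.4431, -0.0033, 0.1451]
ee_rot: [-180.0, 0.0, 35.9]
wrist_force: [-0.2, 0.6, -0.0]
width: 0.0679
finger_force: 0.0
```

```bash
python3 - <<'E'
from h import *
go(.443,-.0035,.134,-35)
E
```

```text
t 25.4 pos [ 0.4431 -0.0033  0.1451] rot [-1.800e+02  3.000e-02  3.587e+01] w 0.0679 f 0.0 wf [-0.2  0.6 -0. ]
turn 8.25 xyz [0.    0.002 0.092] j7 [-12.  11.   8. 124.  -2.  45. -57.]
```

>>> arm_command(
  claw=[-0.2,-0.2,-0.2,-0.2,-0.2],
  xyz=[
    [0,0,0],
    [0,0,0],
    [0,0,0],
    [0,0,0],
    [0,0,0],
  ],
  turn=[0,0,0,0,-0.5],
)

```text
clock: 26.02
tcp_pos: [0.4438, -0.003, 0.1455]
ee_rot: [180.0, -0.1, 40.6]
wrist_force: [-0.1, 0.4, 4.1]
width: 0.0423
finger_force: 50.3
```

>>> arm_command(
  claw=[-0.2,-0.2,-0.2,-0.2,-0.2],
  xyz=[
    [0,0,-0.0016],
    [0,0,-0.0016],
    [0,0,-0.0016],
    [0,0,-0.0016],
    [0,0,-0.0016],
  ],
  turn=[-1,-1,-1,-1,-1],
)

```text
clock: 26.65
tcp_pos: [0.4438, -0.0029, 0.1465]
ee_rot: [180.0, -0.0, 83.7]
wrist_force: [-0.6, -0.2, 3.7]
width: 0.0428
finger_force: 50.1
```

>>> arm_command(
  claw=[-0.2,-0.2,-0.2,-0.2,-0.2],
  xyz=[
    [0,0,-0.0016],
    [0,0,-0.0016],
    [0,0,-0.0016],
    [0,0,-0.0016],
    [0,0,-0.0016],
  ],
  turn=[-1,-1,-1,-1,-1],
)

```text
clock: 27.28
tcp_pos: [0.444, -0.0028, 0.1474]
ee_rot: [179.9, 0.0, 126.7]
wrist_force: [0.5, 0.8, 2.4]
width: 0.0421
finger_force: 50.3
```

>>> arm_command(
  claw=[-0.2,-0.2,-0.2,-0.2,-0.2],
  xyz=[
    [0,0,-0.0016],
    [0,0,-0.0016],
    [0,0,-0.0016],
    [0,0,-0.0016],
    [0,0,-0.0016],
  ],
  turn=[-1,-1,-1,-1,-1],
)

```text
clock: 27.9
tcp_pos: [0.4444, -0.0025, 0.1484]
ee_rot: [179.9, 0.1, 169.7]
wrist_force: [1.2, 1.3, 1.2]
width: 0.042
finger_force: 50.5
```

>>> arm_command(
  claw=[-0.2,-0.2,-0.2,-0.2,-0.2],
  xyz=[
    [0,0,-0.0016],
    [0,0,-0.0016],
    [0,0,-0.0016],
    [0,0,-0.0016],
    [0,0,-0.0016],
  ],
  turn=[-1,-1,-1,-1,-1],
)

```text
clock: 28.52
tcp_pos: [0.4443, -0.0022, 0.1494]
ee_rot: [180.0, 0.2, -147.3]
wrist_force: [0.5, 1.2, 1.4]
width: 0.0425
finger_force: 50.4
```

>>> arm_command(
  claw=[-0.2,-0.2,-0.2,-0.2,-0.2],
  xyz=[
    [0,0,-0.0016],
    [0,0,-0.0016],
    [0,0,-0.006],
    [0,0,-0.01],
    [0,0,-0.01],
  ],
  turn=[-1,-1,0,0,0],
)

```text
clock: 29.15
tcp_pos: [0.4434, -0.0028, 0.1523]
ee_rot: [180.0, 0.0, -130.4]
wrist_force: [2.4, 2.5, -4.7]
width: 0.0425
finger_force: 51.2
```

```bash
python3 - <<'E'
from h import *
go(.443,-.0035,.134,-35)
E
```

```text
t 29.15 pos [ 0.4434 -0.0028  0.1523] rot [ 1.7998e+02  3.0000e-02 -1.3044e+02] w 0.0425 f 51.2 wf [ 2.4  2.5 -4.7]
turn -11.1 xyz [0.001 0.007 0.153] j7 [ 14.  12. -22. 122.   6.  47. 128.]
```

>>> arm_command(
  claw=[-0.2,-0.2,-0.2,-0.2,-0.2],
  xyz=[
    [0,0,-0.03],
    [0,0,-0.03],
    [0,0,-0.03],
    [0,0,-0.03],
    [0,0,0],
  ],
  turn=[0,0,0,0,0],
)

```text
clock: 29.78
tcp_pos: [0.4433, -0.0032, 0.1672]
ee_rot: [-180.0, -0.0, -130.4]
wrist_force: [-0.8, 0.5, -2.7]
width: 0.0423
finger_force: 51.4
```

```bash
python3 - <<'E'
from h import *
go(.44,.15,.26,-130);
E
```

```text
t 29.77 pos [ 0.4433 -0.0032  0.1672] rot [-1.7999e+02 -1.0000e-02 -1.3039e+02] w 0.0423 f 51.4 wf [-0.8  0.5 -2.7]
turn -0.04 xyz [-0.961  0.842 -0.773] j7 [ 14.  11. -22. 121.   5.  49. 129.]
```

>>> arm_command(
  claw=[-0.2,-0.2,-0.2,-0.2,-0.2],
  xyz=[
    [0,0,-0.2],
    [0,0,-0.3],
    [0,0,-0.3],
    [-0.16,0.14,0],
    [-0.16,0.14,0],
  ],
  turn=[0,0,0,0,0],
)

```text
clock: 30.4
tcp_pos: [0.4425, 0.0483, 0.2633]
ee_rot: [-180.0, 0.0, -130.4]
wrist_force: [0.4, 0.2, -2.1]
width: 0.0433
finger_force: 51.8
```

>>> arm_command(
  claw=[-0.2,-0.2,-0.2,-0.2,-0.2],
  xyz=[
    [-0.16,0.14,0],
    [-0.16,0.14,0],
    [-0.16,0.14,0],
    [-0.16,0.14,0],
    [0,0,0],
  ],
  turn=[0,0,0,0,0],
)

```text
clock: 31.02
tcp_pos: [0.4406, 0.1519, 0.2629]
ee_rot: [179.9, -0.0, -130.1]
wrist_force: [0.5, 0.1, -1.8]
width: 0.0425
finger_force: 51.8
```

>>> arm_command(
  claw=[-0.2,-0.2,-0.2,-0.2,-0.2],
  xyz=[
    [0,0,0.25],
    [0,0,0.25],
    [0,0,0.25],
    [0,0,0.25],
    [0,0,0.2],
  ],
  turn=[0,0,0,0,0],
)

```text
clock: 31.65
tcp_pos: [0.4409, 0.1484, 0.1177]
ee_rot: [180.0, -0.1, -130.5]
wrist_force: [0.6, 0.2, -1.9]
width: 0.0423
finger_force: 51.8
```

```bash
python3 - <<'E'
from h import *
go(.44,.15,.091,-130);
E
```

```text
t 31.65 pos [0.4409 0.1484 0.1177] rot [ 1.7999e+02 -1.1000e-01 -1.3045e+02] w 0.0423 f 51.8 wf [ 0.6  0.2 -1.9]
turn -0.05 xyz [-0.005  0.014  0.222] j7 [ -0.  18. -28. 121.  12.  44. 104.]
```

>>> arm_command(
  claw=[-0.2,-0.2,-0.2,-0.2,-0.2],
  xyz=[
    [0,0,0.08],
    [0,0,0.06],
    [0,0,0.04],
    [0,0,0.02],
    [0,0,0.01],
  ],
  turn=[0,0,0,0,0],
)

```text
clock: 32.28
tcp_pos: [0.4415, 0.1502, 0.0941]
ee_rot: [-180.0, 0.0, -130.4]
wrist_force: [-0.2, -0.1, -1.9]
width: 0.0423
finger_force: 51.7
```

```bash
python3 - <<'E'
from h import *
go(.44,.15,.091,-130);
E
```

```text
t 32.27 pos [0.4415 0.1502 0.0941] rot [-1.7998e+02  3.0000e-02 -1.3037e+02] w 0.0423 f 51.7 wf [-0.2 -0.1 -1.9]
turn -0.04 xyz [0.009 0.008 0.025] j7 [ -1.  20. -27. 122.  14.  41. 102.]
```

>>> arm_command(
  claw=[-0.2,-0.2,-0.2,-0.2,-0.2],
  xyz=[
    [0,0,0.01],
    [0,0,0.01],
    [0,0,0.01],
    [0,0,0.01],
    [0,0,0],
  ],
  turn=[0,0,0,0,0],
)

```text
clock: 32.9
tcp_pos: [0.4413, 0.15, 0.0906]
ee_rot: [-179.9, -0.0, -130.4]
wrist_force: [-4.4, -2.6, 14.7]
width: 0.0426
finger_force: 53.3
```

```bash
python3 - <<'E'
from h import *
go(.44,.15,.091,-130);
E
```

```text
t 32.9 pos [0.4413 0.15   0.0906] rot [-1.7994e+02 -5.0000e-02 -1.3038e+02] w 0.0426 f 53.3 wf [-4.4 -2.6 14.7]
turn -0.04 xyz [ 0.007  0.008 -0.003] j7 [ -1.  21. -27. 122.  15.  40. 101.]
```

>>> arm_command(
  claw=[0.6,0.6,0.6,0.6,0.6],
  xyz=[
    [0,0,0],
    [0,0,0],
    [0,0,-0.1],
    [0,0,-0.3],
    [0,0,-0.3],
  ],
  turn=[0,0,0,0,1],
)

```text
clock: 33.52
tcp_pos: [0.4411, 0.1502, 0.1743]
ee_rot: [180.0, 0.0, -139.2]
wrist_force: [0.9, 0.2, -0.2]
width: 0.0681
finger_force: 0.0
```

>>> arm_command(
  claw=[1,1,1,1,1],
  xyz=[
    [0,0,-0.4],
    [0,0,-0.4],
    [0,0,0],
    [0,0,0],
    [0,0,0],
  ],
  turn=[1,1,1,1,1],
)

```text
clock: 34.15
tcp_pos: [0.4411, 0.1502, 0.2698]
ee_rot: [180.0, 0.0, 177.8]
wrist_force: [-1.4, 0.5, 0.1]
width: 0.0854
finger_force: 0.0
```

>>> arm_command(
  claw=[1,1,1,1,1],
  xyz=[
    [0,0,0],
    [0,0,0],
    [0,0,0],
    [0,0,0],
    [0,0,0],
  ],
  turn=[1,1,1,1,1],
)

```text
clock: 34.78
tcp_pos: [0.4411, 0.1502, 0.2697]
ee_rot: [180.0, -0.0, 134.8]
wrist_force: [-0.1, 0.4, -0.2]
width: 0.085
finger_force: 0.0
```

>>> arm_command(
  claw=[1,1,1,1,1],
  xyz=[
    [0,0,0],
    [0,0,0],
    [0,0,0],
    [0,0,0],
    [0,0,0],
  ],
  turn=[1,1,1,1,1],
)

```text
clock: 35.4
tcp_pos: [0.4411, 0.1502, 0.2696]
ee_rot: [180.0, -0.0, 91.9]
wrist_force: [-0.4, 0.1, 0.0]
width: 0.0852
finger_force: 0.0
```

>>> arm_command(
  claw=[1,1,1,1,1],
  xyz=[
    [-0.32,0.02,0],
    [-0.32,0,0],
    [-0.32,0,0],
    [-0.32,0,0],
    [0,0,0],
  ],
  turn=[0.3,0,0,0,0],
)

```text
clock: 36.02
tcp_pos: [0.4439, -0.0062, 0.2696]
ee_rot: [180.0, 0.0, 89.2]
wrist_force: [0.1, 0.9, 0.7]
width: 0.0855
finger_force: 0.0
```

```bash
python3 - <<'E'
from h import *
go(.444,-.0025,.25,90)
c=bot.camera_params("wrist");print(px("wrist",(.444,-.0025,.121),c))
np.save("c5.npy",c,allow_pickle=True)
im=bot.capture("wrist")[:,:,::-1];cv2.imwrite("pics/w5.png",im)
t=cv2.resize(bot.capture("top")[140:265,110:400,::-1],(290,125))
u,v=px("wrist",(.444,-.0025,.1),c).astype(int)
a=cv2.resize(im[v-80:v+120,u-110:u+110],None,fx=2.5,fy=2.5,interpolation=cv2.INTER_CUBIC);print(u,v)
b=cv2.copyMakeBorder(t[:,:240],0,a.shape[0]-125,0,0,0)
cv2.imwrite("pics/w5c.png",np.hstack([a,b]))
E
```

```text
t 36.02 pos [ 0.4439 -0.0062  0.2696] rot [1.7997e+02 2.0000e-02 8.9220e+01] w 0.0855 f 0.0 wf [0.1 0.9 0.7]
turn -0.09 xyz [0.031 0.001 0.163] j7 [  4.   3.  -9. 114.   1.  63.  -6.]
[282.1 193.5]
282 188
```

View pics/w5c.png

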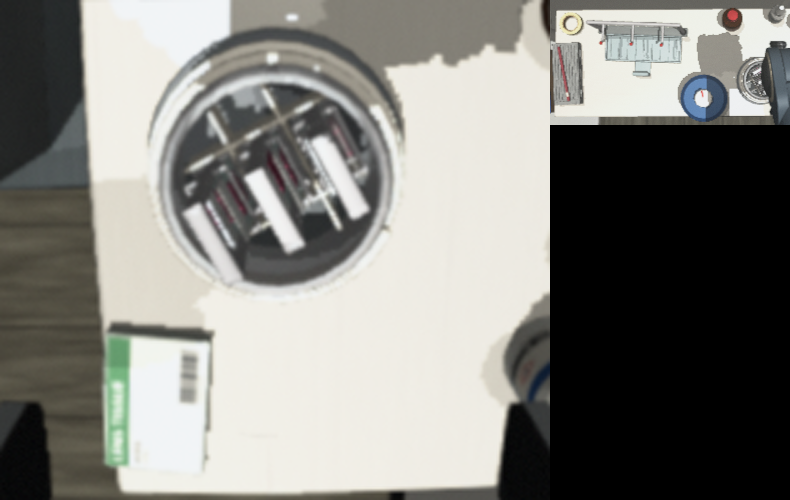

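```bash
python3 - <<'E'
from h import *
c=np.load("c5.npy",allow_pickle=True).item()
f=lambda u,v:at("wrist",u/2.5+172,v/2.5+108,.121,c)
for n,a,b in (("A",(195,208),(231,281)),("B",(258,175),(293,248)),("C",(323,140),(359,215))):
    p,q=f(*a),f(*b);d=q-p;print(n,(p+q)/2,np.linalg.norm(d),np.degrees(np.arctan2(d[1],d[0])))
p=f(213,244.5);q=f(341,177.5);print(q-p,np.linalg.norm(q-p),np.degrees(np.arctan2(*(q-p)[::-1])))
f=lambda u,v:at("wrist",u/2.5+172,v/2.5+108,.078,c)
print("mouth",f(276,183))
E
```

```text
A [ 0.4206  -0.01425] 0.03134405844813336 -66.29735404903377
B [ 0.4442 -0.0018] 0.030704397079245837 -65.77225468204583
C [0.4684 0.0108] 0.031221787264665048 -64.58399377024816
[0.0478 0.025 ] 0.05394293280866365 27.610131902970025
mouth [ 0.4444 -0.    ]
```

>>> arm_command(
  claw=[1,1,1,1,1],
  xyz=[
    [0,0,0],
    [0,0,0],
    [0,0,0],
    [0,0,0],
    [0,0,0],
  ],
  turn=[-1,-1,-1,-1,-1],
)

```text
clock: 36.75
tcp_pos: [0.4442, -0.0015, 0.2692]
ee_rot: [180.0, -0.0, 133.0]
wrist_force: [0.0, 0.0, -0.2]
width: 0.0856
finger_force: 0.0
```

>>> arm_command(
  claw=[1,1,1,1,1],
  xyz=[
    [0,0,0],
    [0,0,0],
    [0,0,0],
    [0,0,0],
    [0,0,0],
  ],
  turn=[-1,-1,-1,-1,-1],
)

```text
clock: 37.38
tcp_pos: [0.4442, -0.0016, 0.2692]
ee_rot: [180.0, 0.0, 176.0]
wrist_force: [-0.7, -0.0, -0.1]
width: 0.0856
finger_force: 0.0
```

>>> arm_command(
  claw=[1,1,1,1,1],
  xyz=[
    [0,0,0],
    [0,0,0],
    [0,0,0],
    [0,0,0],
    [0,0,0],
  ],
  turn=[-1,-1,-1,-0.65,0],
)

```text
clock: 38.0
tcp_pos: [0.4442, -0.0019, 0.2692]
ee_rot: [180.0, 0.0, -153.1]
wrist_force: [0.2, 0.2, 0.6]
width: 0.0854
finger_force: 0.0
```

```bash
python3 - <<'E'
from h import *
go(.4686,.0102,.17,206.5)
E
```

```text
t 38.0 pos [ 0.4442 -0.0019  0.2692] rot [ 1.7998e+02  3.0000e-02 -1.5305e+02] w 0.0854 f 0.0 wf [0.2 0.2 0.6]
turn 0.05 xyz [-0.227 -0.001  0.826] j7 [  9.   4. -14. 114.   1.  63. 111.]
```

>>> arm_command(
  claw=[1,1,1,1,1],
  xyz=[
    [-0.227,0,0.3],
    [0,0,0.3],
    [0,0,0],
    [0,0,0],
    [0,0,0],
  ],
  turn=[0.05,0,0,0,0],
)

```text
clock: 38.62
tcp_pos: [0.4694, 0.009, 0.1986]
ee_rot: [-179.9, 0.2, -153.6]
wrist_force: [-0.3, -0.5, 0.5]
width: 0.0855
finger_force: 0.0
```

```bash
python3 - <<'E'
from h import *
go(.4686,.0102,.092,206.5)
c=bot.camera_params("wrist");np.save("c6.npy",c,allow_pickle=True)
im=bot.capture("wrist")[:,:,::-1];cv2.imwrite("pics/w6.png",im)
for p in ((.4686,.0102),(.4444,-.0018),(.4202,-.0138)):print(px("wrist",(*p,.121),c))
cv2.imwrite("pics/w6c.png",cv2.resize(im[90:310,140:430],None,fx=2.5,fy=2.5,interpolation=cv2.INTER_CUBIC))
E
```

```text
t 38.62 pos [0.4694 0.009  0.1986] rot [-1.7993e+02  1.7000e-01 -1.5360e+02] w 0.0855 f 0.0 wf [-0.3 -0.5  0.5]
turn -0.01 xyz [0.002 0.012 0.889] j7 [  7.  10. -15. 116.   3.  53. 107.]
[282.5 221.8]
[282.6 185.1]
[282.7 146.4]
```

View pics/w6c.png

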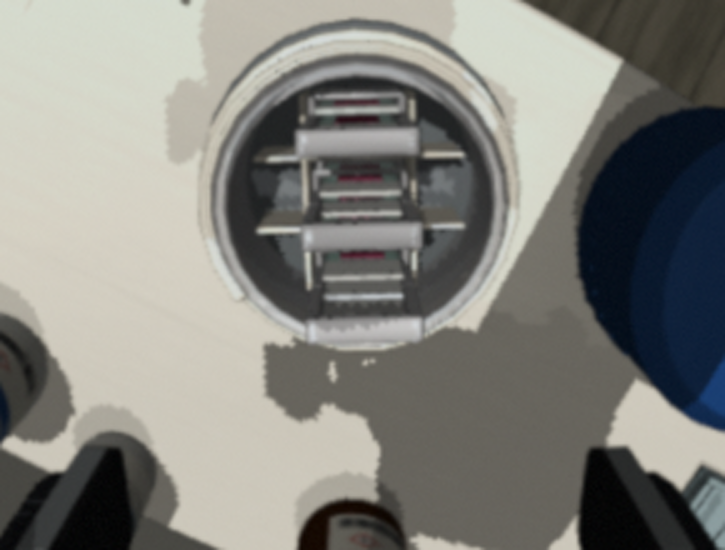

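>>> arm_command(
  claw=[1,1,1,1,1],
  xyz=[
    [0.002,0.03,0.2],
    [0,0,0.25],
    [0,0,0.25],
    [0,0,0.17],
    [0,0,0],
  ],
  turn=[0,0,0,0,0],
)

```text
clock: 39.3
tcp_pos: [0.4661, 0.0119, 0.0922]
ee_rot: [180.0, -0.1, -153.6]
wrist_force: [0.3, 0.1, -0.3]
width: 0.0855
finger_force: 0.0
```

>>> arm_command(
  claw=[-0.5,-0.5,-0.5,-0.5,-0.5],
  xyz=[
    [0,0,0],
    [0,0,0],
    [0,0,0],
    [0,0,0],
    [0,0,0],
  ],
  turn=[0,0,0,0,0],
  force=40,
)

```text
clock: 39.92
tcp_pos: [0.4674, 0.0119, 0.0935]
ee_rot: [-179.9, 0.1, -153.6]
wrist_force: [-0.4, -0.5, 6.6]
width: 0.0328
finger_force: 39.7
```

```bash
python3 - <<'E'
from h import *
go(.4676,.0123,.092,206.5)
E
```

```text
t 39.92 pos [0.4674 0.0119 0.0935] rot [-1.7995e+02  9.0000e-02 -1.5359e+02] w 0.0328 f 39.7 wf [-0.4 -0.5  6.6]
turn -0.01 xyz [-0.003  0.002  0.013] j7 [  5.  19. -14. 122.   7.  39. 103.]
```

>>> arm_command(
  claw=[-0.5,-0.5,-0.5,-0.5,-0.5],
  xyz=[
    [0,0,-0.1],
    [0,0,-0.25],
    [0,0,-0.25],
    [0,0,-0.25],
    [0,0,-0.26],
  ],
  turn=[0,0,0,0,0],
)

```text
clock: 40.55
tcp_pos: [0.4661, 0.0121, 0.2271]
ee_rot: [180.0, -0.0, -153.6]
wrist_force: [0.5, -0.7, -1.1]
width: 0.0333
finger_force: 40.1
```

```bash
python3 - <<'E'
from h import *
go(.5067,.3987,.22,177.6)
E
```

```text
t 40.55 pos [0.4661 0.0121 0.2271] rot [ 1.7999e+02 -1.0000e-02 -1.5356e+02] w 0.0333 f 40.1 wf [ 0.5 -0.7 -1.1]
turn 3.36 xyz [-0.203  3.233  0.059] j7 [  7.   8. -15. 115.   3.  57. 107.]
```

>>> arm_command(
  claw=[-0.5,-0.5,-0.5,-0.5,-0.5],
  xyz=[
    [0,0,0],
    [0,0,0],
    [0,0,0],
    [0,0,0],
    [-0.02,0.15,0],
  ],
  turn=[0.84,0.84,0.84,0.84,0],
)

```text
clock: 41.18
tcp_pos: [0.4693, 0.0289, 0.2261]
ee_rot: [-180.0, -0.0, 177.4]
wrist_force: [-0.0, -0.4, 0.1]
width: 0.0333
finger_force: 40.1
```

>>> arm_command(
  claw=[-0.5,-0.5,-0.5,-0.5,-0.5],
  xyz=[
    [-0.02,0.3,0],
    [-0.02,0.33,0],
    [-0.02,0.33,0],
    [-0.02,0.33,0],
    [-0.02,0.33,0],
  ],
  turn=[0,0,0,0,0],
)

```text
clock: 41.8
tcp_pos: [0.4897, 0.2247, 0.2262]
ee_rot: [-180.0, -0.0, 177.6]
wrist_force: [0.0, -0.3, -1.8]
width: 0.0328
finger_force: 40.1
```

>>> arm_command(
  claw=[-0.5,-0.5,-0.5,-0.5,-0.5],
  xyz=[
    [-0.02,0.33,0],
    [-0.02,0.33,0],
    [-0.02,0.33,0],
    [-0.02,0.3,0],
    [-0.003,0.163,0],
  ],
  turn=[0,0,0,0,0],
)

```text
clock: 42.42
tcp_pos: [0.5067, 0.3992, 0.2258]
ee_rot: [180.0, -0.1, 177.7]
wrist_force: [0.4, -0.4, -0.4]
width: 0.0331
finger_force: 40.1
```

>>> arm_command(
  claw=[-0.5,-0.5,-0.5,-0.5,-0.5],
  xyz=[
    [0,0,0.1],
    [0,0,0.2],
    [0,0,0.2],
    [0,0,0.1],
    [0,0,0],
  ],
  turn=[0,0,0,0,0],
)

```text
clock: 43.05
tcp_pos: [0.5074, 0.3957, 0.1528]
ee_rot: [-179.9, -0.1, 177.5]
wrist_force: [0.3, 0.4, -0.9]
width: 0.033
finger_force: 40.1
```

```bash
python3 - <<'E'
from h import *
go(.5067,.3987,.1395,177.6)
s=bot.capture("scene")[:,:,::-1];t=bot.capture("top")[:,:,::-1]
for n in("scene","top"):print(n,[px(n,p) for p in((.5067,.3987,.168),(.5347,.3971,.158),(.5067,.3987,.108))])
a=cv2.resize(s[80:230,150:330],None,fx=3,fy=3,interpolation=cv2.INTER_CUBIC)
b=cv2.resize(t[140:230,140:220],None,fx=3,fy=3,interpolation=cv2.INTER_CUBIC)
cv2.imwrite("pics/s7.png",np.hstack([a,cv2.copyMakeBorder(b,0,180,0,0,0)]))
E
```

```text
t 43.05 pos [0.5074 0.3957 0.1528] rot [-1.7988e+02 -8.0000e-02  1.7748e+02] w 0.033 f 40.1 wf [ 0.3  0.4 -0.9]
turn -0.01 xyz [0.007 0.025 0.111] j7 [-27.  30. -20.  96.  12.  57.  36.]
scene [array([235.2, 116.8]), array([245.9, 118. ]), array([237.1, 137.1])]
top [array([158.8, 194. ]), array([160.7, 182.8]), array([165.3, 195.8])]
```

View pics/s7.png

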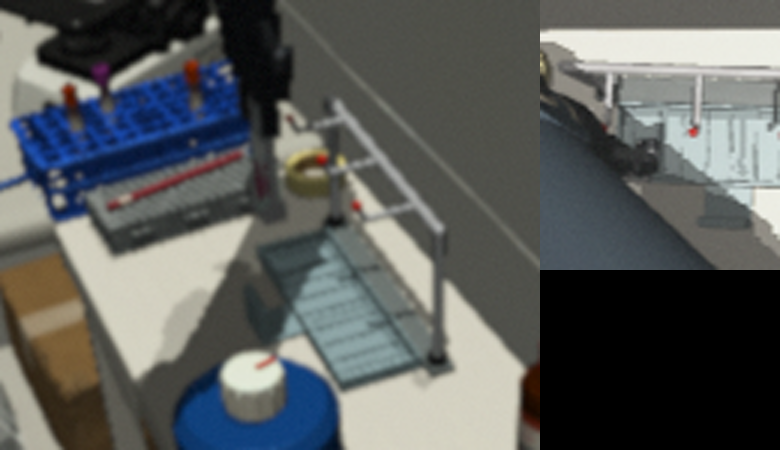

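>>> arm_command(
  claw=[-0.5,-0.5,-0.5,-0.5,-0.5],
  xyz=[
    [0,0.01,0.06],
    [0,0,0.04],
    [0,0,0],
    [0,0,0],
    [0,0,0],
  ],
  turn=[0,0,0,0,0],
)

```text
clock: 43.78
tcp_pos: [0.5076, 0.3987, 0.142]
ee_rot: [180.0, 0.0, 177.5]
wrist_force: [-0.2, -0.9, -0.6]
width: 0.0335
finger_force: 40.1
```

```bash
python3 - <<'E'
from h import *
go(.5587,.3965,.1395,177.6)
T=[(.5347,.3971),(.5316,.3232),(.5285,.2505)]
for t,o in zip(T,((246.7,119.3),(257.3,133.3),(268.7,148.7))):
    print(px("scene",(*t,.156)),o,at("scene",*o,.156))
E
```

```text
t 43.77 pos [0.5076 0.3987 0.142 ] rot [1.7998e+02 1.0000e-02 1.7755e+02] w 0.0335 f 40.1 wf [-0.2 -0.9 -0.6]
turn -0.01 xyz [-0.426 -0.     0.021] j7 [-28.  30. -20.  96.  12.  55.  35.]
[246.  118.7] (246.7, 119.3) [0.5351 0.3933]
[256.6 132.7] (257.3, 133.3) [0.5319 0.3198]
[268.1 147.8] (268.7, 148.7) [0.5282 0.2467]
```

>>> arm_command(
  claw=[-0.5,-0.5,-0.5,-0.5,-0.5],
  xyz=[
    [0,-0.012,0.018],
    [-0.06,0,0],
    [-0.06,0,0],
    [-0.06,0,0],
    [-0.06,0,0],
  ],
  turn=[0,0,0,0,0],
)

```text
clock: 44.4
tcp_pos: [0.537, 0.3958, 0.1396]
ee_rot: [180.0, 0.0, 177.5]
wrist_force: [0.6, -0.4, -1.6]
width: 0.0333
finger_force: 40.1
```

```bash
python3 - <<'E'
from h import *
go(.5587,.3950,.1395,177.6)
E
```

```text
t 44.4 pos [0.537  0.3958 0.1396] rot [179.99   0.   177.53] w 0.0333 f 40.1 wf [ 0.6 -0.4 -1.6]
turn -0.01 xyz [-0.181  0.001  0.001] j7 [-26.  32. -20.  93.  12.  56.  37.]
```

>>> arm_command(
  claw=[-0.5,-0.5,-0.5,-0.5,-0.5],
  xyz=[
    [-0.06,0,0],
    [-0.06,0,0],
    [-0.06,0,0],
    [0,0,0.05],
    [0,0,0.06],
  ],
  turn=[0,0,0,0,0],
)

```text
clock: 45.02
tcp_pos: [0.5575, 0.395, 0.1259]
ee_rot: [-180.0, -0.0, 177.6]
wrist_force: [-0.0, 0.2, -0.8]
width: 0.033
finger_force: 40.1
```

>>> arm_command(
  claw=[-0.5,-0.5,-0.5,-0.5,-0.5],
  xyz=[
    [0,0,0.03],
    [0,0,0.01],
    [0,0,0.01],
    [0,0,0],
    [0,0,0],
  ],
  turn=[0,0,0,0,0],
)

```text
clock: 45.65
tcp_pos: [0.5579, 0.395, 0.1206]
ee_rot: [180.0, 0.0, 177.5]
wrist_force: [-0.8, -0.3, -1.3]
width: 0.0332
finger_force: 40.2
```

```bash
python3 - <<'E'
from h import *
go(.5587,.3950,.12,177.6)
E
```

```text
t 45.65 pos [0.5579 0.395  0.1206] rot [1.7998e+02 2.0000e-02 1.7755e+02] w 0.0332 f 40.2 wf [-0.8 -0.3 -1.3]
turn -0.01 xyz [-0.007 -0.     0.005] j7 [-26.  35. -19.  92.  13.  56.  38.]
```

>>> arm_command(
  claw=[-0.5,-0.5,0.15,0.15,0.15],
  xyz=[
    [0,0,0.01],
    [0,0,0.005],
    [0,0,0],
    [0,0,0],
    [0,0,0],
  ],
  turn=[0,0,0,0,0],
)

```text
clock: 46.28
tcp_pos: [0.5578, 0.3949, 0.1184]
ee_rot: [-180.0, -0.0, 177.5]
wrist_force: [0.2, 0.5, 0.0]
width: 0.0489
finger_force: 0.0
```

>>> arm_command(
  claw=[0.15,0.15,0.15,0.15,0.15],
  xyz=[
    [0,0,-0.05],
    [0,0,-0.15],
    [0,0,-0.25],
    [0,0,-0.25],
    [0,0,-0.2],
  ],
  turn=[0,0,0,0,0],
)

```text
clock: 46.9
tcp_pos: [0.5583, 0.3955, 0.2298]
ee_rot: [179.9, 0.1, 177.6]
wrist_force: [0.1, -0.1, 0.0]
width: 0.049
finger_force: 0.0
```

```bash
python3 - <<'E'
from h import *
go(.4436,-.0004,.23,206.5)
s=bot.capture("scene")[:,:,::-1];w=bot.capture("wrist")[:,:,::-1]
a=cv2.resize(s[80:230,150:330],None,fx=2.2,fy=2.2,interpolation=cv2.INTER_CUBIC)
cv2.imwrite("pics/s8.png",np.hstack([a,w[90:420,100:460]]))
E
```

```text
t 46.9 pos [0.5583 0.3955 0.2298] rot [1.7988e+02 1.3000e-01 1.7755e+02] w 0.049 f 0.0 wf [ 0.1 -0.1  0. ]
turn -3.37 xyz [ 2.327e+00 -2.526e+00 -1.000e-03] j7 [-25.  29. -20.  86.  11.  67.  40.]
```

View pics/s8.png

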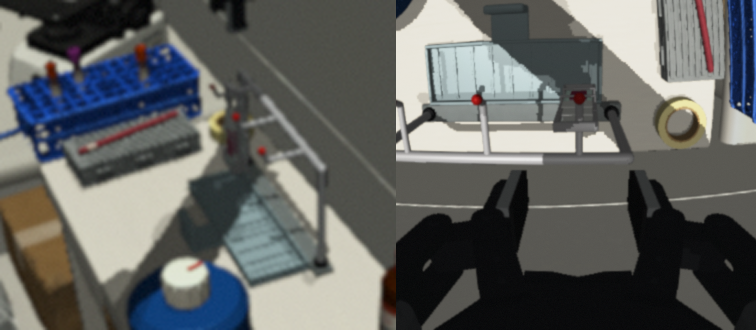

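>>> arm_command(
  claw=[0.15,0.15,0.15,1,1],
  xyz=[
    [0.102,-0.417,0],
    [0.102,-0.417,0],
    [0.102,-0.417,0],
    [0.102,-0.417,0],
    [0.102,-0.417,0],
  ],
  turn=[0,0,0,0,0],
)

```text
clock: 47.62
tcp_pos: [0.4851, 0.1458, 0.2263]
ee_rot: [-180.0, -0.0, 177.5]
wrist_force: [0.5, -0.8, 0.3]
width: 0.0824
finger_force: 0.0
```

>>> arm_command(
  claw=[1,1,1,1,1],
  xyz=[
    [0.102,-0.417,0],
    [0.102,-0.417,0],
    [0.102,-0.417,0],
    [0,0,0],
    [0,0,0],
  ],
  turn=[0,0,0,-0.85,-0.84],
)

```text
clock: 48.25
tcp_pos: [0.4423, -0.0016, 0.2265]
ee_rot: [-180.0, -0.0, -167.8]
wrist_force: [-1.1, 0.6, -0.1]
width: 0.0853
finger_force: 0.0
```

>>> arm_command(
  claw=[1,1,1,1,1],
  xyz=[
    [0,0,0],
    [0,0,0],
    [0,0,0.2],
    [0,0,0],
    [0,0,0],
  ],
  turn=[-0.84,-0.84,0,0,0],
)

```text
clock: 48.88
tcp_pos: [0.443, -0.0007, 0.203]
ee_rot: [180.0, 0.0, -153.5]
wrist_force: [-0.2, -0.1, -0.6]
width: 0.0851
finger_force: 0.0
```

```bash
python3 - <<'E'
from h import *
go(.4437,-.0004,.092,206.5)
c=bot.camera_params("wrist");im=bot.capture("wrist");cv2.imwrite("pics/w9.png",im[:,:,::-1])
g=cv2.cvtColor(im,cv2.COLOR_RGB2HSV)
for p in ((.4437,-.0004),(.4197,-.0129)):
    q=px("wrist",(*p,.121),c);u,v=q.round().astype(int);print(q)
    m=((g[v-14:v+15,u-40:u+41,1]<40)&(g[v-14:v+15,u-40:u+41,2]>130)).astype(np.uint8)
    n,l,s,ce=cv2.connectedComponentsWithStats(cv2.morphologyEx(m,cv2.MORPH_OPEN,np.ones((4,4),np.uint8)))
    for i in range(1,n):
        if s[i,4]>60:print(s[i],ce[i]+[u-40,v-14])
E
```

```text
t 48.88 pos [ 0.443  -0.0007  0.203 ] rot [ 1.8000e+02  2.0000e-02 -1.5349e+02] w 0.0851 f 0.0 wf [-0.2 -0.1 -0.6]
turn 0.0 xyz [-0.006 -0.     0.925] j7 [  9.   8. -16. 119.   3.  54. 108.]
[280.5 221.3]
[28  0 28  3 84] [281.5 208. ]
[ 18  10  46  10 404] [280.71039604 221.60148515]
[279.8 185.3]
[ 16  11  47  10 406] [278.94334975 186.10098522]
```

>>> arm_command(
  claw=[1,1,1,1,1],
  xyz=[
    [-0.005,0,0.25],
    [0,0,0.3],
    [0,0,0.25],
    [0,0,0.11],
    [0,0,0],
  ],
  turn=[0,0,0,0,0],
)

```text
clock: 49.55
tcp_pos: [0.4435, -0.0005, 0.0934]
ee_rot: [180.0, -0.0, -153.5]
wrist_force: [0.6, -0.1, 0.3]
width: 0.0855
finger_force: 0.0
```

>>> arm_command(
  claw=[-0.5,-0.5,-0.5,-0.5,-0.5],
  xyz=[
    [0,0,0],
    [0,0,0],
    [0,0,0],
    [0,0,0],
    [0,0,0],
  ],
  turn=[0,0,0,0,0],
  force=40,
)

```text
clock: 50.18
tcp_pos: [0.4442, -0.0006, 0.0942]
ee_rot: [-180.0, 0.1, -153.5]
wrist_force: [-0.4, -0.7, 6.8]
width: 0.0332
finger_force: 39.7
```

>>> arm_command(
  claw=[-0.5,-0.5,-0.5,-0.5,-0.5],
  xyz=[
    [0,0,-0.1],
    [0,0,-0.25],
    [0,0,-0.25],
    [0,0,-0.25],
    [0,0,-0.26],
  ],
  turn=[0,0,0,0,0],
)

```text
clock: 50.8
tcp_pos: [0.4428, -0.0004, 0.2279]
ee_rot: [180.0, -0.0, -153.5]
wrist_force: [0.3, 0.2, -1.5]
width: 0.033
finger_force: 40.2
```

```bash
python3 - <<'E'
from h import *
go(.5036,.3232,.225,177.6)
E
```

```text
t 50.8 pos [ 4.428e-01 -4.000e-04  2.279e-01] rot [ 1.7998e+02 -2.0000e-02 -1.5348e+02] w 0.033 f 40.2 wf [ 0.3  0.2 -1.5]
turn 3.37 xyz [-0.393  2.716  0.024] j7 [ 10.   6. -16. 117.   2.  57. 109.]
```

>>> arm_command(
  claw=[-0.5,-0.5,-0.5,-0.5,-0.5],
  xyz=[
    [0,0,0],
    [0,0,0],
    [0,0,0],
    [0,0,0],
    [-0.03,0.15,0],
  ],
  turn=[0.85,0.84,0.84,0.84,0],
)

```text
clock: 51.42
tcp_pos: [0.4472, 0.0164, 0.2269]
ee_rot: [-180.0, -0.0, 177.4]
wrist_force: [1.0, -0.0, -1.2]
width: 0.0331
finger_force: 40.1
```

>>> arm_command(
  claw=[-0.5,-0.5,-0.5,-0.5,-0.5],
  xyz=[
    [-0.05,0.3,0],
    [-0.05,0.33,0],
    [-0.05,0.33,0],
    [-0.05,0.33,0],
    [-0.05,0.33,0],
  ],
  turn=[0,0,0,0,0],
)

```text
clock: 52.05
tcp_pos: [0.4858, 0.2113, 0.227]
ee_rot: [-180.0, -0.0, 177.5]
wrist_force: [0.3, -0.7, -1.5]
width: 0.033
finger_force: 40.2
```

>>> arm_command(
  claw=[-0.5,-0.5,-0.5,-0.5,-0.5],
  xyz=[
    [-0.05,0.33,0],
    [-0.05,0.33,0],
    [-0.013,0.2,0],
    [0,0.086,0],
    [0,0,0],
  ],
  turn=[0,0,0,0,0],
)

```text
clock: 52.68
tcp_pos: [0.5041, 0.323, 0.2266]
ee_rot: [-180.0, -0.0, 177.6]
wrist_force: [-0.2, -0.9, -0.4]
width: 0.0332
finger_force: 40.2
```

>>> arm_command(
  claw=[-0.5,-0.5,-0.5,-0.5,-0.5],
  xyz=[
    [0,0,0.1],
    [0,0,0.2],
    [0,0,0.2],
    [0,0,0.2],
    [0,0,0],
  ],
  turn=[0,0,0,0,0],
)

```text
clock: 53.3
tcp_pos: [0.5033, 0.3205, 0.1403]
ee_rot: [-179.8, -0.2, 177.5]
wrist_force: [-0.5, -0.7, -0.4]
width: 0.0331
finger_force: 40.1
```

```bash
python3 - <<'E'
from h import *
go(.5036,.3233,.140,177.6)
E
```

```text
t 53.3 pos [0.5033 0.3205 0.1403] rot [-179.78   -0.23  177.46] w 0.0331 f 40.1 wf [-0.5 -0.7 -0.4]
turn -0.02 xyz [-0.001  0.023  0.002] j7 [-20.  27. -22. 103.  12.  53.  40.]
```

>>> arm_command(
  claw=[-0.5,-0.5,-0.5,-0.5,-0.5],
  xyz=[
    [0,0,0],
    [0,0,0],
    [0,0,0],
    [-0.05,0,0],
    [-0.03,0,0],
  ],
  turn=[0,0,0,0,0],
)

```text
clock: 53.92
tcp_pos: [0.5148, 0.3226, 0.1428]
ee_rot: [180.0, 0.0, 177.5]
wrist_force: [-0.4, -0.5, -1.3]
width: 0.0332
finger_force: 40.2
```

```bash
python3 - <<'E'
from h import *
go(.5556,.3211,.140,177.6)
E
```

```text
t 53.92 pos [0.5148 0.3226 0.1428] rot [1.7998e+02 3.0000e-02 1.7752e+02] w 0.0332 f 40.2 wf [-0.4 -0.5 -1.3]
turn -0.01 xyz [-0.34   0.002  0.024] j7 [-20.  27. -22. 102.  12.  53.  41.]
```

>>> arm_command(
  claw=[-0.5,-0.5,-0.5,-0.5,-0.5],
  xyz=[
    [0,0,0.024],
    [-0.06,0,0],
    [-0.07,0,0],
    [-0.07,0,0],
    [-0.07,0,0],
  ],
  turn=[0,0,0,0,0],
)

```text
clock: 54.55
tcp_pos: [0.5472, 0.3212, 0.1397]
ee_rot: [180.0, 0.0, 177.5]
wrist_force: [-0.2, 0.8, -0.5]
width: 0.0336
finger_force: 40.2
```

>>> arm_command(
  claw=[-0.5,-0.5,-0.5,-0.5,-0.5],
  xyz=[
    [-0.07,0,0],
    [0,0,0],
    [0,0,0.05],
    [0,0,0.06],
    [0,0,0.04],
  ],
  turn=[0,0,0,0,0],
)

```text
clock: 55.18
tcp_pos: [0.5542, 0.3208, 0.121]
ee_rot: [-180.0, -0.1, 177.6]
wrist_force: [-1.7, -1.5, 11.3]
width: 0.0332
finger_force: 41.9
```

>>> arm_command(
  claw=[-0.5,-0.5,-0.5,-0.5,-0.5],
  xyz=[
    [0,0,0.01],
    [0,0,0],
    [0,0,0],
    [0,0,0],
    [0,0,0],
  ],
  turn=[0,0,0,0,0],
)

```text
clock: 55.8
tcp_pos: [0.5543, 0.3208, 0.121]
ee_rot: [-180.0, -0.0, 177.6]
wrist_force: [-3.1, -1.6, 5.7]
width: 0.0332
finger_force: 40.7
```

```bash
python3 - <<'E'
from h import *
go(.5556,.3211,.1205,177.6)
E
```

```text
t 55.8 pos [0.5543 0.3208 0.121 ] rot [-1.7997e+02 -4.0000e-02  1.7756e+02] w 0.0332 f 40.7 wf [-3.1 -1.6  5.7]
turn -0.0 xyz [-0.01   0.003  0.004] j7 [-19.  31. -21.  98.  13.  53.  42.]
```

>>> arm_command(
  claw=[0.15,0.15,0.15,0.15,0.15],
  xyz=[
    [0,0,0],
    [0,0,0],
    [0,0,0],
    [0,0,-0.05],
    [0,0,-0.15],
  ],
  turn=[0,0,0,0,0],
)

```text
clock: 56.42
tcp_pos: [0.5544, 0.3206, 0.1446]
ee_rot: [-179.9, -0.1, 177.6]
wrist_force: [0.8, -0.1, 0.0]
width: 0.049
finger_force: 0.0
```

>>> arm_command(
  claw=[0.15,0.15,0.15,0.15,0.15],
  xyz=[
    [0,0,-0.25],
    [0,0,-0.25],
    [0,0,-0.2],
    [0.14,-0.4,0],
    [0.14,-0.4,0],
  ],
  turn=[0,0,0,0,0],
)

```text
clock: 57.05
tcp_pos: [0.5171, 0.226, 0.2303]
ee_rot: [179.9, 0.1, 177.6]
wrist_force: [1.9, -1.0, 0.1]
width: 0.049
finger_force: 0.0
```

>>> arm_command(
  claw=[0.15,1,1,1,1],
  xyz=[
    [0.14,-0.4,0],
    [0.14,-0.4,0],
    [0.14,-0.4,0],
    [0.14,-0.4,0],
    [0.15,-0.42,0],
  ],
  turn=[0,0,0,0,0],
)

```text
clock: 57.68
tcp_pos: [0.4215, -0.0133, 0.2301]
ee_rot: [180.0, 0.2, 177.6]
wrist_force: [1.5, 0.3, 0.4]
width: 0.0855
finger_force: 0.0
```

>>> arm_command(
  claw=[1,1,1,1,1],
  xyz=[
    [0,0,0],
    [0,0,0],
    [0,0,0],
    [0,0,0.15],
    [0,0,0],
  ],
  turn=[-0.85,-0.84,-0.84,-0.84,0],
)

```text
clock: 58.3
tcp_pos: [0.4212, -0.012, 0.2108]
ee_rot: [180.0, -0.0, -153.6]
wrist_force: [-0.7, -0.2, -0.1]
width: 0.0853
finger_force: 0.0
```

```bash
python3 - <<'E'
from h import *
go(.4200,-.0134,.093,206.5)
c=bot.camera_params("wrist");im=bot.capture("wrist");cv2.imwrite("pics/w10.png",im[:,:,::-1])
g=cv2.cvtColor(im,cv2.COLOR_RGB2HSV)
for p in ((.4200,-.0134),):
    q=px("wrist",(*p,.121),c);u,v=q.round().astype(int);print(q)
    m=((g[v-14:v+15,u-40:u+41,1]<40)&(g[v-14:v+15,u-40:u+41,2]>130)).astype(np.uint8)
    n,l,s,ce=cv2.connectedComponentsWithStats(cv2.morphologyEx(m,cv2.MORPH_OPEN,np.ones((4,4),np.uint8)))
    for i in range(1,n):
        if s[i,4]>60:print(s[i],ce[i]+[u-40,v-14],at("wrist",*(ce[i]+[u-40,v-14]),.121,c))
E
```

```text
t 58.3 pos [ 0.4212 -0.012   0.2108] rot [ 1.7998e+02 -3.0000e-02 -1.5355e+02] w 0.0853 f 0.0 wf [-0.7 -0.2 -0.1]
turn -0.01 xyz [ 0.014 -0.006  0.982] j7 [ 12.   5. -17. 121.   2.  54. 110.]
[279.5 214.9]
[ 18  10  44  11 395] [280.04050633 216.10886076] [ 0.4206 -0.0126]
```

>>> arm_command(
  claw=[1,1,1,1,1],
  xyz=[
    [0.008,0,0.25],
    [0,0,0.3],
    [0,0,0.27],
    [0,0,0.15],
    [0,0,0],
  ],
  turn=[0,0,0,0,0],
)

```text
clock: 58.98
tcp_pos: [0.4207, -0.0124, 0.0941]
ee_rot: [180.0, -0.1, -153.6]
wrist_force: [-1.1, 0.7, -0.0]
width: 0.0856
finger_force: 0.0
```

```bash
python3 - <<'E'
from h import *
go(.4204,-.0129,.093,206.5)
E
```

```text
t 58.98 pos [ 0.4207 -0.0124  0.0941] rot [ 1.7996e+02 -7.0000e-02 -1.5355e+02] w 0.0856 f 0.0 wf [-1.1  0.7 -0. ]
turn -0.01 xyz [ 0.004 -0.003  0.009] j7 [ 10.  16. -16. 128.   7.  38. 105.]
```

Hook 0 target (.5525, .2472); staging (.5005, .2494).

>>> arm_command(
  claw=[-0.5,-0.5,-0.5,-0.5,-0.5],
  xyz=[
    [0,0,0],
    [0,0,0],
    [0,0,0],
    [0,0,0],
    [0,0,0],
  ],
  turn=[0,0,0,0,0],
  force=40,
)

```text
clock: 59.6
tcp_pos: [0.4217, -0.0126, 0.095]
ee_rot: [-179.9, 0.1, -153.5]
wrist_force: [-0.4, -0.9, 6.3]
width: 0.0332
finger_force: 39.6
```

>>> arm_command(
  claw=[-0.5,-0.5,-0.5,-0.5,-0.5],
  xyz=[
    [0,0,-0.1],
    [0,0,-0.25],
    [0,0,-0.25],
    [0,0,-0.25],
    [0,0,-0.26],
  ],
  turn=[0,0,0,0,0],
)

```text
clock: 60.22
tcp_pos: [0.4202, -0.0124, 0.2287]
ee_rot: [180.0, -0.0, -153.5]
wrist_force: [-0.4, 0.3, -1.2]
width: 0.0332
finger_force: 40.0
```

```bash
python3 - <<'E'
from h import *
go(.5005,.2494,.225,177.6)
E
```

```text
t 60.23 pos [ 0.4202 -0.0124  0.2287] rot [ 1.7998e+02 -1.0000e-02 -1.5348e+02] w 0.0332 f 40.0 wf [-0.4  0.3 -1.2]
turn 3.37 xyz [-0.577  2.208  0.031] j7 [ 13.   4. -18. 120.   1.  57. 111.]
```

>>> arm_command(
  claw=[-0.5,-0.5,-0.5,-0.5,-0.5],
  xyz=[
    [0,0,0],
    [0,0,0],
    [0,0,0],
    [0,0,0],
    [-0.04,0.15,0],
  ],
  turn=[0.85,0.84,0.84,0.84,0],
)

```text
clock: 60.85
tcp_pos: [0.4257, 0.0044, 0.2276]
ee_rot: [-180.0, -0.0, 177.4]
wrist_force: [0.4, 0.8, -1.6]
width: 0.033
finger_force: 40.0
```

>>> arm_command(
  claw=[-0.5,-0.5,-0.5,-0.5,-0.5],
  xyz=[
    [-0.08,0.3,0],
    [-0.09,0.33,0],
    [-0.09,0.33,0],
    [-0.09,0.33,0],
    [-0.09,0.33,0],
  ],
  turn=[0,0,0,0,0],
)

```text
clock: 61.48
tcp_pos: [0.4873, 0.1983, 0.2277]
ee_rot: [-180.0, -0.0, 177.5]
wrist_force: [0.1, -0.0, -0.9]
width: 0.0331
finger_force: 40.1
```

>>> arm_command(
  claw=[-0.5,-0.5,-0.5,-0.5,-0.5],
  xyz=[
    [-0.07,0.25,0],
    [-0.027,0.14,0],
    [0,0.048,0],
    [0,0,0],
    [0,0,0.1],
  ],
  turn=[0,0,0,0,0],
)

```text
clock: 62.1
tcp_pos: [0.5019, 0.2482, 0.2158]
ee_rot: [180.0, 0.1, 177.4]
wrist_force: [-0.5, -0.2, -0.6]
width: 0.0329
finger_force: 40.1
```

>>> arm_command(
  claw=[-0.5,-0.5,-0.5,-0.5,-0.5],
  xyz=[
    [0,0,0.2],
    [0,0,0.2],
    [0,0,0.2],
    [0,0,0],
    [0,0,0],
  ],
  turn=[0,0,0,0,0],
)

```text
clock: 62.72
tcp_pos: [0.5017, 0.249, 0.1439]
ee_rot: [180.0, 0.0, 177.5]
wrist_force: [-0.6, -0.1, -1.0]
width: 0.0327
finger_force: 40.1
```

>>> arm_command(
  claw=[-0.5,-0.5,-0.5,-0.5,-0.5],
  xyz=[
    [0,0,0],
    [0,0,0],
    [0,0,0],
    [0,0,0],
    [0,0,0],
  ],
  turn=[0,0,0,0,0],
)

```text
clock: 63.35
tcp_pos: [0.5013, 0.2492, 0.1434]
ee_rot: [180.0, 0.0, 177.6]
wrist_force: [-0.5, -0.5, -1.4]
width: 0.0331
finger_force: 40.1
```

```bash
python3 - <<'E'
from h import *
go(.5525,.2472,.141,177.6)
E
```

```text
t 63.35 pos [0.5013 0.2492 0.1434] rot [180.     0.   177.55] w 0.0331 f 40.1 wf [-0.5 -0.5 -1.4]
turn -0.01 xyz [-0.427  0.001  0.02 ] j7 [-12.  24. -24. 108.  12.  51.  46.]
```

>>> arm_command(
  claw=[-0.5,-0.5,-0.5,-0.5,-0.5],
  xyz=[
    [0,0,0.02],
    [-0.07,0,0],
    [-0.07,0,0],
    [-0.07,0,0],
    [-0.07,0,0],
  ],
  turn=[0,0,0,0,0],
)

```text
clock: 63.98
tcp_pos: [0.5357, 0.2477, 0.1409]
ee_rot: [180.0, 0.0, 177.5]
wrist_force: [-0.1, -0.1, -0.1]
width: 0.0331
finger_force: 40.1
```

>>> arm_command(
  claw=[-0.5,-0.5,-0.5,-0.5,-0.5],
  xyz=[
    [-0.07,0,0],
    [-0.07,0,0],
    [0,0,0],
    [0,0,0.06],
    [0,0,0.06],
  ],
  turn=[0,0,0,0,0],
)

```text
clock: 64.6
tcp_pos: [0.5511, 0.2471, 0.1259]
ee_rot: [-180.0, -0.0, 177.6]
wrist_force: [-1.1, -0.2, -1.0]
width: 0.0334
finger_force: 40.1
```

>>> arm_command(
  claw=[-0.5,-0.5,-0.5,-0.5,-0.5],
  xyz=[
    [0,0,0.03],
    [0,0,0.01],
    [0,0,0],
    [0,0,0],
    [0,0,0],
  ],
  turn=[0,0,0,0,0],
)

```text
clock: 65.22
tcp_pos: [0.5517, 0.2472, 0.1219]
ee_rot: [180.0, 0.0, 177.6]
wrist_force: [-0.7, -0.1, 1.0]
width: 0.0331
finger_force: 40.3
```

```bash
python3 - <<'E'
from h import *
go(.5525,.2472,.122,177.6)
E
```

```text
t 65.22 pos [0.5517 0.2472 0.1219] rot [1.7998e+02 1.0000e-02 1.7755e+02] w 0.0331 f 40.3 wf [-0.7 -0.1  1. ]
turn -0.01 xyz [-0.007  0.    -0.001] j7 [-11.  29. -22. 103.  14.  51.  48.]
```

>>> arm_command(
  claw=[-0.5,0.15,0.15,0.15,0.15],
  xyz=[
    [0,0,0.005],
    [0,0,0],
    [0,0,0],
    [0,0,0],
    [0,0,-0.05],
  ],
  turn=[0,0,0,0,0],
)

```text
clock: 65.85
tcp_pos: [0.5514, 0.2469, 0.1268]
ee_rot: [-180.0, -0.1, 177.5]
wrist_force: [-0.2, -0.1, 0.4]
width: 0.0492
finger_force: 0.0
```

>>> arm_command(
  claw=[0.15,0.15,0.15,0.15,0.15],
  xyz=[
    [0,0,-0.15],
    [0,0,-0.25],
    [0,0,-0.25],
    [0,0,-0.25],
    [0,0,-0.1],
  ],
  turn=[0,0,0,0,0],
)

```text
clock: 66.47
tcp_pos: [0.5525, 0.2478, 0.2504]
ee_rot: [179.9, 0.2, 177.6]
wrist_force: [-0.2, -0.2, -0.9]
width: 0.049
finger_force: 0.0
```

>>> arm_command(
  claw=[0.15,1,1,1,1],
  xyz=[
    [0.3,-0.28,0],
    [0.3,-0.28,0],
    [0.29,-0.28,0],
    [0,0,0],
    [0,0,0],
  ],
  turn=[0,0,0,0,0],
)

```text
clock: 67.1
tcp_pos: [0.4411, 0.1513, 0.2476]
ee_rot: [180.0, 0.1, 177.5]
wrist_force: [0.3, 0.6, 0.5]
width: 0.0852
finger_force: 0.0
```

```bash
python3 - <<'E'
from h import *
go(.4413,.15,.11,177.6)
c=bot.camera_params("wrist");np.save("c11.npy",c,allow_pickle=True)
im=bot.capture("wrist")[:,:,::-1];cv2.imwrite("pics/w11.png",im)
s=bot.capture("scene")[:,:,::-1];t=bot.capture("top")[:,:,::-1]
cv2.imwrite("pics/s11.png",s);cv2.imwrite("pics/t11.png",t)
print(px("wrist",(.4413,.15,.115),c),px("wrist",(.4444,-.001,.078),c))
a=cv2.resize(s[80:230,190:330],None,fx=2,fy=2,interpolation=cv2.INTER_CUBIC)
b=cv2.resize(t[140:265,150:300],None,fx=1.9,fy=1.9,interpolation=cv2.INTER_CUBIC)
r=np.vstack([a,cv2.resize(b,(280,235))])
cv2.imwrite("pics/m11.png",np.hstack([im[:,40:540],cv2.copyMakeBorder(r,0,0,0,0,0)[:420]]) if r.shape[0]>=420 else 0)
E
```

```text
t 67.1 pos [0.4411 0.1513 0.2476] rot [1.7996e+02 7.0000e-02 1.7755e+02] w 0.0852 f 0.0 wf [0.3 0.6 0.5]
turn -0.01 xyz [-0.002 -0.011  1.147] j7 [ -1.   8. -25. 113.   4.  60.  60.]
[279.3 202.3] [138.6 202.1]
```

View pics/m11.png

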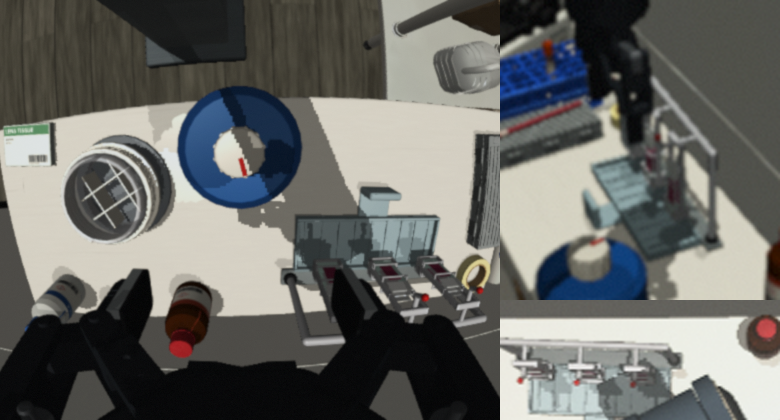

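```bash
python3 - <<'E'
from h import *
c=np.load("c11.npy",allow_pickle=True).item();f=lambda u,v,z:at("wrist",u,v,z,c)
print("knob",f(279,153,.115),"lid outline edges",f(219,147,.08),f(341,147,.08),f(280,87,.08),f(280,207,.08))
print("mouth",f(142,197,.078), f(105,195,.078),f(192,195,.078))
g=cv2.imread("pics/w11.png");h=cv2.cvtColor(g,cv2.COLOR_BGR2HSV);m=((h[:,:,0]>100)&(h[:,:,0]<120)&(h[:,:,1]>120)).astype(np.uint8);m[:, :200]=0;m[:,360:]=0;m[230:]=0
k=cv2.findContours(m,0,2)[0];k=max(k,key=cv2.contourArea);print(cv2.minEnclosingCircle(k),cv2.boundingRect(k))
t=cv2.imread("pics/t11.png")
E
```

```text
knob [0.3977 0.1516] lid outline edges [0.393  0.0935] [0.398  0.2112] [0.3388 0.1548] [0.456  0.1498]
mouth [0.439  0.0041] [ 0.4341 -0.0424] [0.44   0.0608]
((279.1961669921875, 146.4784698486328), 61.36309051513672) (218, 86, 123, 122)
```

>>> arm_command(
  claw=[1,1,1,1,1],
  xyz=[
    [0.2,-0.006,0.1],
    [0.17,-0.005,0.2],
    [0,0,0],
    [0,0,0],
    [0,0,0],
  ],
  turn=[0,0,0,0,0],
)

```text
clock: 67.88
tcp_pos: [0.3978, 0.152, 0.212]
ee_rot: [179.9, 0.1, 177.5]
wrist_force: [-0.0, -0.3, -0.2]
width: 0.0853
finger_force: 0.0
```

```bash
python3 - <<'E'
from h import *
go(.397,.1518,.0905,177.6)
c=bot.camera_params("wrist");np.save("c12.npy",c,allow_pickle=True)
g=bot.capture("wrist")[:,:,::-1].copy();cv2.imwrite("pics/w12.png",g)
h=cv2.cvtColor(g,cv2.COLOR_BGR2HSV);m=((h[:,:,0]>100)&(h[:,:,0]<120)&(h[:,:,1]>120)).astype(np.uint8);m[:,:150]=0;m[:,410:]=0;m[320:]=0
k,hi=cv2.findContours(m,cv2.RETR_CCOMP,2)
for i,q in enumerate(k):
    if cv2.contourArea(q)>400:
        (u,v),r=cv2.minEnclosingCircle(q);print(hi[0][i][3],u,v,r,cv2.boundingRect(q),at("wrist",u,v,.08,c),at("wrist",u,v,.1,c),at("wrist",u,v,.115,c))
print(px("wrist",(.397,.1518,.08),c),px("wrist",(.397,.1518,.115),c))
E
```

```text
t 67.88 pos [0.3978 0.152  0.212 ] rot [1.7993e+02 1.0000e-01 1.7752e+02] w 0.0853 f 0.0 wf [-0.  -0.3 -0.2]
turn -0.01 xyz [ 0.006 -0.002  1.013] j7 [ -2.   6. -26. 120.   3.  55.  58.]
-1 280.216796875 195.35821533203125 66.88666534423828 (214, 129, 134, 133) [0.3916 0.1518] [0.3864 0.1521] [0.3825 0.1523]
3 279.756103515625 209.56097412109375 32.38172149658203 (250, 178, 61, 64) [0.4046 0.1508] [0.3984 0.1512] [0.3938 0.1515]
[280.5 201.3] [280.4 213.4]
```

```bash
python3 - <<'E'
from h import *
c=np.load("c12.npy",allow_pickle=True).item()
print(-c["R"].T@c["t"],[at("wrist",280,242,z,c) for z in(.115,.085)],[at("wrist",280,178,z,c) for z in(.115,.085)])
E
```

```text
[0.32035317 0.15571601 0.35531339] [array([0.421 , 0.1505]), array([0.4335, 0.1498])] [array([0.369 , 0.1527]), array([0.3751, 0.1524])]
```

>>> arm_command(
  claw=[1,1,1,1,1],
  xyz=[
    [0,-0.003,0.25],
    [0,0,0.3],
    [0,0,0.25],
    [0,0,0.15],
    [0,0,0.05],
  ],
  turn=[0,0,0,0,0],
)

```text
clock: 68.55
tcp_pos: [0.3964, 0.1511, 0.0905]
ee_rot: [-180.0, -0.1, 177.5]
wrist_force: [-0.2, 0.3, -0.3]
width: 0.0854
finger_force: 0.0
```

>>> arm_command(
  claw=[-0.2,-0.2,-0.2,-0.2,-0.2],
  xyz=[
    [0,0,0],
    [0,0,0],
    [0,0,0],
    [0,0,0],
    [0,0,0],
  ],
  turn=[0,0,0,0,0],
  force=50,
)

```text
clock: 69.18
tcp_pos: [0.3969, 0.1513, 0.0922]
ee_rot: [180.0, 0.1, 177.5]
wrist_force: [-1.4, -1.4, 7.2]
width: 0.0426
finger_force: 50.0
```

```bash
python3 - <<'E'
from h import *
go(.3978,.1518,.0905,177.6)
E
```

```text
t 69.17 pos [0.3969 0.1513 0.0922] rot [1.7998e+02 1.1000e-01 1.7753e+02] w 0.0426 f 50.0 wf [-1.4 -1.4  7.2]
turn -0.01 xyz [-0.007  0.005  0.014] j7 [ -5.  17. -24. 127.  11.  38.  50.]
```

>>> arm_command(
  claw=[-0.2,-0.2,-0.2,-0.2,-0.2],
  xyz=[
    [0,0,-0.1],
    [0,0,-0.2],
    [0,0,-0.25],
    [0,0,-0.25],
    [0,0,-0.15],
  ],
  turn=[0,0,0,0,0],
)

```text
clock: 69.8
tcp_pos: [0.3964, 0.1514, 0.2072]
ee_rot: [180.0, 0.1, 177.6]
wrist_force: [-0.6, 0.6, -2.1]
width: 0.0424
finger_force: 51.4
```

>>> arm_command(
  claw=[-0.2,-0.2,-0.2,-0.2,-0.2],
  xyz=[
    [-0.088,-0.25,0],
    [-0.088,-0.25,0],
    [-0.088,-0.25,0],
    [-0.088,-0.25,0],
    [-0.09,-0.266,0],
  ],
  turn=[0,0,0,0,0],
)

```text
clock: 70.42
tcp_pos: [0.4426, -0.0037, 0.2057]
ee_rot: [180.0, 0.0, 177.6]
wrist_force: [0.2, 1.0, -1.7]
width: 0.0425
finger_force: 51.5
```

>>> arm_command(
  claw=[-0.2,-0.2,-0.2,-0.2,-0.2],
  xyz=[
    [0,0,0],
    [0,0,0],
    [0,0,0],
    [0,0,0],
    [0,0,0],
  ],
  turn=[0,0,0,0,0],
)

```text
clock: 71.05
tcp_pos: [0.4426, -0.0024, 0.2052]
ee_rot: [180.0, -0.0, 177.6]
wrist_force: [0.5, -0.0, -2.0]
width: 0.0422
finger_force: 51.4
```

```bash
python3 - <<'E'
from h import *
go(.4435,-.0027,.165,177.6)
c=bot.camera_params("wrist");np.save("c13.npy",c,allow_pickle=True)
g=bot.capture("wrist")[:,:,::-1].copy();cv2.imwrite("pics/w13.png",g)
E
```

```text
t 71.05 pos [ 0.4426 -0.0024  0.2052] rot [179.99  -0.   177.6 ] w 0.0422 f 51.4 wf [ 0.5 -0.  -2. ]
turn 0.0 xyz [-0.008 -0.002  0.335] j7 [ 11.   8. -18. 119.   3.  54.  79.]
```

>>> arm_command(
  claw=[-0.2,-0.2,-0.2,-0.2,-0.2],
  xyz=[
    [-0.006,-0.002,0.1],
    [0,0,0.1],
    [0,0,0.06],
    [0,0,0.04],
    [0,0,0.03],
  ],
  turn=[0,0,0,0,0],
)

```text
clock: 71.72
tcp_pos: [0.4435, -0.0032, 0.1652]
ee_rot: [180.0, -0.0, 177.5]
wrist_force: [-0.2, -0.4, -2.5]
width: 0.0423
finger_force: 51.4
```

>>> arm_command(
  claw=[-0.2,-0.2,-0.2,-0.2,-0.2],
  xyz=[
    [0,0,0.02],
    [0,0,0.02],
    [0,0,0.01],
    [0,0,0],
    [0,0,0],
  ],
  turn=[0,0,0,0,0],
)

```text
clock: 72.35
tcp_pos: [0.4435, -0.0031, 0.1597]
ee_rot: [180.0, 0.0, 177.6]
wrist_force: [0.5, -0.1, -1.6]
width: 0.0424
finger_force: 51.4
```

```bash
python3 - <<'E'
from h import *
go(.4435,-.0027,.15,177.6);print(bot.state()["wrist_torque"])
E
```

```text
t 72.35 pos [ 0.4435 -0.0031  0.1597] rot [1.7999e+02 1.0000e-02 1.7755e+02] w 0.0424 f 51.4 wf [ 0.5 -0.1 -1.6]
turn -0.01 xyz [0.    0.003 0.08 ] j7 [ 11.  11. -18. 122.   5.  48.  78.]
[ 0.05842423 -0.01846498 -0.00434161]
```

>>> arm_command(
  claw=[-0.2,-0.2,-0.2,-0.2,-0.2],
  xyz=[
    [0,0,0.015],
    [0,0,0.015],
    [0,0,0.015],
    [0,0,0],
    [0,0,0],
  ],
  turn=[0,0,0,0,0],
)

```text
clock: 72.97
tcp_pos: [0.4434, -0.0025, 0.154]
ee_rot: [179.9, -0.0, 177.6]
wrist_force: [-0.0, 4.3, -2.9]
width: 0.0422
finger_force: 51.5
```

```bash
python3 - <<'E'
from h import *
go(.4435,-.0027,.15,177.6);print(bot.state()["wrist_torque"])
E
```

```text
t 72.97 pos [ 0.4434 -0.0025  0.154 ] rot [ 1.7995e+02 -1.0000e-02  1.7756e+02] w 0.0422 f 51.5 wf [-0.   4.3 -2.9]
turn -0.0 xyz [-0.001 -0.001  0.034] j7 [ 11.  12. -18. 122.   5.  47.  77.]
[ 1.12041591 -0.05945039 -0.02185799]
```

>>> arm_command(
  claw=[-0.2,-0.2,-0.2,-0.2,-0.2],
  xyz=[
    [0,0.008,0],
    [0,0,0.015],
    [0,0,0.015],
    [0,0,0],
    [0,0,0],
  ],
  turn=[0,0,0,0,0],
)

```text
clock: 73.6
tcp_pos: [0.4435, -0.0024, 0.1512]
ee_rot: [-180.0, 0.0, 177.5]
wrist_force: [-2.1, 1.5, 5.1]
width: 0.0429
finger_force: 52.3
```

```bash
python3 - <<'E'
from h import *
go(.4435,-.0027,.15,177.6);print(bot.state()["wrist_torque"])
E
```

```text
t 73.6 pos [ 0.4435 -0.0024  0.1512] rot [-1.7998e+02  1.0000e-02  1.7753e+02] w 0.0429 f 52.3 wf [-2.1  1.5  5.1]
turn -0.01 xyz [ 0.    -0.003  0.01 ] j7 [ 11.  12. -18. 122.   5.  46.  77.]
[0.62997259 0.48805821 0.04557852]
```

>>> arm_command(
  claw=[0.6,0.6,0.6,0.6,0.6],
  xyz=[
    [0,0,0],
    [0,0,0],
    [0,0,0],
    [0,0,-0.1],
    [0,0,-0.2],
  ],
  turn=[0,0,0,0,0],
)

```text
clock: 74.22
tcp_pos: [0.4429, -0.0023, 0.1869]
ee_rot: [180.0, -0.1, 177.6]
wrist_force: [0.1, -0.7, 0.3]
width: 0.0682
finger_force: 0.0
```

>>> arm_command(
  claw=[0.6,0.6,0.6,0.6,0.6],
  xyz=[
    [0,0,-0.3],
    [0,0,-0.3],
    [0,0.2,-0.2],
    [0,0.3,0],
    [0,0.2,0],
  ],
  turn=[0,0,0,0,0],
)

```text
clock: 74.85
tcp_pos: [0.4472, 0.0834, 0.2839]
ee_rot: [180.0, 0.1, 177.6]
wrist_force: [0.5, -0.6, -0.1]
width: 0.0682
finger_force: 0.0
```

>>> arm_command(
  claw=[0.6,0.6,0.6,0.6,0.6],
  xyz=[
    [0,0,0],
    [0,0,0],
    [0,0,0],
    [0,0,0],
    [0,0,0],
  ],
  turn=[0,0,0,0,0],
)

```text
clock: 75.47
tcp_pos: [0.4471, 0.0813, 0.2825]
ee_rot: [180.0, -0.0, 177.5]
wrist_force: [-0.1, -0.1, -1.0]
width: 0.0682
finger_force: 0.0
```

```bash
python3 - <<'E'
from h import *
go(.4435,-.0027,.15,177.6)
im=bot.capture("wrist")[:,:,::-1];c=bot.camera_params("wrist");np.save("c14.npy",c,allow_pickle=True)
s=bot.capture("scene")[:,:,::-1];t=bot.capture("top")[:,:,::-1]
a=cv2.resize(s[90:310,190:350],(240,330),interpolation=cv2.INTER_CUBIC)
b=cv2.resize(t[140:265,150:370],None,fx=2.4,fy=2.4,interpolation=cv2.INTER_CUBIC)[:,:528]
im=im[60:390,:];r=np.hstack([im,a]);print(r.shape,b.shape)
cv2.imwrite("pics/m14.png",np.vstack([r[:300],cv2.copyMakeBorder(b[:300],0,0,0,800-b.shape[1],0)]))
for n,x in(("wrist",c),("scene",None)):print(n,px(n,(.4441,-.0026,.059+.115),x),px(n,(.4441,-.0026,.059),x))
E
```

```text
t 75.47 pos [0.4471 0.0813 0.2825] rot [ 1.800e+02 -1.000e-02  1.775e+02] w 0.0682 f 0.0 wf [-0.1 -0.1 -1. ]
turn -0.01 xyz [ 0.    -0.701  1.104] j7 [  6.   5. -23. 111.   2.  64.  70.]
(330, 800, 3) (300, 528, 3)
wrist [180.6 211. ] [209.3 182. ]
scene [284.7 220.2] [285.2 261.8]
```

View pics/m14.png

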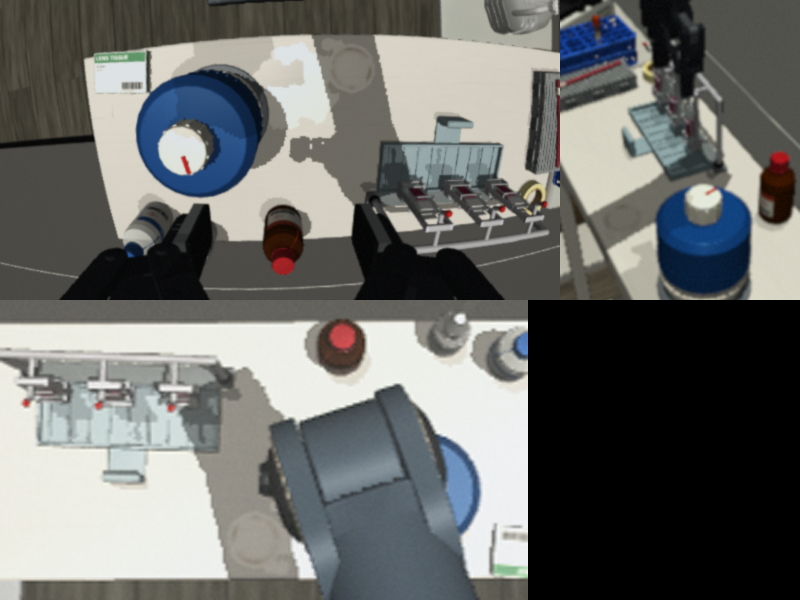

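```bash
python3 -c "
from workcell import bot
print(bot.job_done())"
```

```text
the job is handed in; nothing more can be done
None
```

I handed the job in at about 75 s of the 210 s limit, with no verdict returned. In the last pictures all three carriers hang on their own hooks with the tray under them, and the lid sits back over the pot's mouth, unscrewed. The bottles and box looked untouched. The lid had been knocked about 4 cm aside during the run, so I found it again before refitting it.

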